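# Rack the inspected instrument's modules in order and lock the hold-down arm

## Robot

A 6-joint arm with a two-finger parallel gripper is mounted at the origin on the work surface. World frame = base frame: x ahead of the robot, y to its left, z up, the work surface at z = 0. Lengths are in m, angles in rad, forces in N, time in s.
With the tool pointing down it reaches from about 0.275 to 0.875 m from the base axis. Payload 12.5 kg.
Tool frame: the origin (TCP) lies at the very end of the fingers, on their centre line; the grasp point (between the pads) lies 19 mm behind it; y points along the fingers, z is the direction in which the jaws open and shut, and the axes are right-handed (so a half turn about y gives the same grasp; the last joint's range is limited). The gripper opens to 85 mm and grips with 20 to 120 N. Pads are 22 mm wide; open, the fingers measure 114 mm over their backs; the gripper's body (76 mm by 85 mm) begins 54 mm behind the grasp point. The pads swing forward as they close: fully open they stand 13 mm farther back than shut.
Start: joints at [1.14, 0.351, 1.652, -0, 1.139, -0.085], TCP at [0.186, 0.517, 0.209] pointing down, gripper open.
Joint ranges: [-2.75, 2.75], [-0.79, 2.1], [0.01, 2.65], [-1.57, 4.71], [0.07, 3.14], [-2.87, 2.87]. Speed limits (rad/s): [2.22, 2.22, 2.79, 3.14, 3.14, 3.14].

## Interface

Orientations are given as a unit quaternion [x, y, z, w].
In Python, from bench import bot gives the robot as it stands.
- The arm moves only by the shell command python3 -m jog 'ROWS' [FORCE]. ROWS is JSON, a list of rows, each an object of numbers: "hand": the closure, from 0 (fully open) to 1 (shut); "dx", "dy", "dz": the shift along the tool's x, y, z in cm; "ax", "ay", "az": the turn, a rotation vector about the tool's x, y, z in degrees. A call has 1 to 12 rows; each row shifts and turns the commanded pose from where the row before left it, along the tool's axes as they then stand; what a row does not reach is not made up. A row lasts 1/10 s, in which the tool goes at most 50 mm and 8.59 degrees, less where a joint would pass 70% of its speed; a pose out of reach is approached as far as the arm can. A call is refused whole if a number of a shift passes 5 or a number of a turn 8.59, either way. A call with a gripper value outside its range is refused whole. The fingers move at their own pace and stop on an object; FORCE is the grip in N (left out, the last holds). Time passes only in rows, so rows that do not move let the fingers close. It gives the time, the measured TCP pose, the force and the opening at its end, in the units of the state.
- bot.get_state(): the state, without advancing time (a new reading comes with each control period).
- bot.get_image(name): name is "side" or "top"; returns a dict with "image" (480x640x3 uint8, blue, green, red), "K" (3x3 intrinsics, pixels), "k1" (the pictures are not rectified: a ray, as slopes to the right and down, at radius r is drawn at 1 + k1 r^2 times it, then the intrinsics apply), "rvec" (rotation vector, rad) and "tvec" (3), from world to camera coordinates, as OpenCV has them. Camera axes: x right, y down, z forward; pixel columns grow to the right and rows downward; lengths in m; the calibration is good to about 2 mm. A picture is of the moment at which its call begins. There is no depth.
- bot.sign_off(): hands the job in, once; it reports no verdict.
The state is a dict: "t": time; "qpos": joint angles; "qvel": joint speeds; "effort": joint torques, N m; "eef_pos": TCP position; "tool_rot": TCP orientation; "wrist_force": force on the tool from outside, world axes, zero at the start; "ft_torque": the same for the moment, N m; "grip_width": opening from 0.0 (shut) to 1.0 (fully open).
Only numpy, scipy, OpenCV 4.12 (cv2) and the standard library are available. Lean on these libraries where they do the work, as an engineer would, in place of code of your own. Each camera call takes 0.05 s, during which the arm holds its last target.

## Task

Move the four instrument modules from the black carrier into the white inspection rack, one to a nest, keeping their order: the one next to the carrier's loop handle goes into the nest under the hold-down arm, the next one beside it, and so on down the row. Swing the hold-down arm out of the way first if it covers its nest, stand every module upright on the floor of its nest without tipping any over, and finish with the arm swung fully back over the module in its nest.

Things in the scene. Friction and masses are not known exactly. Their poses are not given: they have to be found in the camera images.
- rack: Fixed white rack: four nests in a row along y, centres at y +84, +28, -28, -84 mm (x 0), each 56 (x) by 50 (y) mm inside, floor 6 mm above the table, walls 6 mm thick, tops 14 mm above the table. Origin: row centre, table level; z up. Post of the hold-down arm (18 mm thick, arm hub top at 84 mm) at x 0, y +138; its nest is the +84 one.
- clamp (a joint): Arm angle, rad: 0 shut (along rack -y, over nest +84), grows as it swings to rack +x, stop at 1.9; nest clear from 1.5. Starts 0 to 1.8; light friction (1.5 N), stays put. Arm 16 mm wide, 72 to 80 mm above the table (pad below to 69, seated module tops 66). Grip: upright black knob, 14 mm thick, 80 to 114 mm above the table, at rack x 54 sin(angle), y 138 - 54 cos(angle) mm.
- pump_mid (a point): Pump head: plain upright round drum 34 mm in diameter, aluminium with a dark top with three bright bolt heads; 60 mm high, about 150 g, upright. The point is its centre, 30 mm above its underside; z up. Starts in a bay of the carrier, turned as the carrier is.
- supply_mid (a point): Power supply: plain aluminium block 40 mm (x) by 34 mm (y) with four dark slots on its top; 60 mm high, about 150 g, upright. The point is its centre, 30 mm above its underside; z up. Starts in a bay of the carrier, turned as the carrier is.
- valve_mid (a point): Valve: aluminium foot 40 mm (x) by 34 mm (y), 10 mm high, with a dark round stem 24 mm in diameter above it; 60 mm high, about 150 g, upright. The point is its centre, 30 mm above its underside; z up. Starts in a bay of the carrier, turned as the carrier is.
- relay_mid (a point): Relay: aluminium foot 40 mm (x) by 34 mm (y), 10 mm high, with a narrow black upright block 16 mm (x) by 34 mm (y) above it; 60 mm high, about 150 g, upright. The point is its centre, 30 mm above its underside; z up. Starts in a bay of the carrier, turned as the carrier is.
- bay_pump: Fixed grey pad, 52 (x) by 46 (y) mm, marking the bay of the fixed black carrier where the pump stands at the start. Origin: its centre, 6 mm above the table (bay walls end 14 mm above the table); z up. The four bays lie in a row along y, 56 mm apart; y points away from the carrier's steel loop handle, so the bay at the lowest y is the handle end.
- bay_supply: Fixed grey pad, 52 (x) by 46 (y) mm, marking the bay of the fixed black carrier where the supply stands at the start. Origin: its centre, 6 mm above the table (bay walls end 14 mm above the table); z up. The four bays lie in a row along y, 56 mm apart; y points away from the carrier's steel loop handle, so the bay at the lowest y is the handle end.
- bay_valve: Fixed grey pad, 52 (x) by 46 (y) mm, marking the bay of the fixed black carrier where the valve stands at the start. Origin: its centre, 6 mm above the table (bay walls end 14 mm above the table); z up. The four bays lie in a row along y, 56 mm apart; y points away from the carrier's steel loop handle, so the bay at the lowest y is the handle end.
- bay_relay: Fixed grey pad, 52 (x) by 46 (y) mm, marking the bay of the fixed black carrier where the relay stands at the start. Origin: its centre, 6 mm above the table (bay walls end 14 mm above the table); z up. The four bays lie in a row along y, 56 mm apart; y points away from the carrier's steel loop handle, so the bay at the lowest y is the handle end.
Things that resemble listed ones, but are neither listed nor needed, are in the scene too. What is shaped like the part that bears pump_mid but blue is not meant.

How it is judged:
At the end, for the whole second after the job is handed in: Each module stands upright (within 0.1 rad), at rest on the floor of its own nest (centre within 12 mm of the nest's in x and y, 5 mm in height), ordered from the hold-down arm as they were from the carrier's handle; the arm is shut (under 0.15 rad) (x of pump_mid in the frame of rack between -0.012 and 0.012 m and z of pump_mid in the frame of rack between 0.031 and 0.041 m and (y of pump_mid in the frame of rack between 0.072 and 0.096 m or y of pump_mid in the frame of rack between 0.016 and 0.04 m or y of pump_mid in the frame of rack between -0.04 and -0.016 m or y of pump_mid in the frame of rack between -0.096 and -0.072 m) and angle between each of pump_mid, supply_mid, valve_mid, relay_mid's own z axis and vertical below 0.1 rad and linear speed of each of pump, supply, valve, relay below 0.02 m/s and x of supply_mid in the frame of rack between -0.012 and 0.012 m and z of supply_mid in the frame of rack between 0.031 and 0.041 m and (y of supply_mid in the frame of rack between 0.072 and 0.096 m or y of supply_mid in the frame of rack between 0.016 and 0.04 m or y of supply_mid in the frame of rack between -0.04 and -0.016 m or y of supply_mid in the frame of rack between -0.096 and -0.072 m) and x of valve_mid in the frame of rack between -0.012 and 0.012 m and z of valve_mid in the frame of rack between 0.031 and 0.041 m and (y of valve_mid in the frame of rack between 0.072 and 0.096 m or y of valve_mid in the frame of rack between 0.016 and 0.04 m or y of valve_mid in the frame of rack between -0.04 and -0.016 m or y of valve_mid in the frame of rack between -0.096 and -0.072 m) and x of relay_mid in the frame of rack between -0.012 and 0.012 m and z of relay_mid in the frame of rack between 0.031 and 0.041 m and (y of relay_mid in the frame of rack between 0.072 and 0.096 m or y of relay_mid in the frame of rack between 0.016 and 0.04 m or y of relay_mid in the frame of rack between -0.04 and -0.016 m or y of relay_mid in the frame of rack between -0.096 and -0.072 m) and ((y of bay_pump in the frame of bay_supply above 0.02 m and ((y of supply_mid in the frame of rack above 0.056 m and y of pump_mid in the frame of rack below 0.056 m) or (y of supply_mid in the frame of rack above 0 m and y of pump_mid in the frame of rack below 0 m) or (y of supply_mid in the frame of rack above -0.056 m and y of pump_mid in the frame of rack below -0.056 m))) or (y of bay_pump in the frame of bay_supply below -0.02 m and ((y of pump_mid in the frame of rack above 0.056 m and y of supply_mid in the frame of rack below 0.056 m) or (y of pump_mid in the frame of rack above 0 m and y of supply_mid in the frame of rack below 0 m) or (y of pump_mid in the frame of rack above -0.056 m and y of supply_mid in the frame of rack below -0.056 m)))) and ((y of bay_pump in the frame of bay_valve above 0.02 m and ((y of valve_mid in the frame of rack above 0.056 m and y of pump_mid in the frame of rack below 0.056 m) or (y of valve_mid in the frame of rack above 0 m and y of pump_mid in the frame of rack below 0 m) or (y of valve_mid in the frame of rack above -0.056 m and y of pump_mid in the frame of rack below -0.056 m))) or (y of bay_pump in the frame of bay_valve below -0.02 m and ((y of pump_mid in the frame of rack above 0.056 m and y of valve_mid in the frame of rack below 0.056 m) or (y of pump_mid in the frame of rack above 0 m and y of valve_mid in the frame of rack below 0 m) or (y of pump_mid in the frame of rack above -0.056 m and y of valve_mid in the frame of rack below -0.056 m)))) and ((y of bay_supply in the frame of bay_valve above 0.02 m and ((y of valve_mid in the frame of rack above 0.056 m and y of supply_mid in the frame of rack below 0.056 m) or (y of valve_mid in the frame of rack above 0 m and y of supply_mid in the frame of rack below 0 m) or (y of valve_mid in the frame of rack above -0.056 m and y of supply_mid in the frame of rack below -0.056 m))) or (y of bay_supply in the frame of bay_valve below -0.02 m and ((y of supply_mid in the frame of rack above 0.056 m and y of valve_mid in the frame of rack below 0.056 m) or (y of supply_mid in the frame of rack above 0 m and y of valve_mid in the frame of rack below 0 m) or (y of supply_mid in the frame of rack above -0.056 m and y of valve_mid in the frame of rack below -0.056 m)))) and ((y of bay_pump in the frame of bay_relay above 0.02 m and ((y of relay_mid in the frame of rack above 0.056 m and y of pump_mid in the frame of rack below 0.056 m) or (y of relay_mid in the frame of rack above 0 m and y of pump_mid in the frame of rack below 0 m) or (y of relay_mid in the frame of rack above -0.056 m and y of pump_mid in the frame of rack below -0.056 m))) or (y of bay_pump in the frame of bay_relay below -0.02 m and ((y of pump_mid in the frame of rack above 0.056 m and y of relay_mid in the frame of rack below 0.056 m) or (y of pump_mid in the frame of rack above 0 m and y of relay_mid in the frame of rack below 0 m) or (y of pump_mid in the frame of rack above -0.056 m and y of relay_mid in the frame of rack below -0.056 m)))) and ((y of bay_supply in the frame of bay_relay above 0.02 m and ((y of relay_mid in the frame of rack above 0.056 m and y of supply_mid in the frame of rack below 0.056 m) or (y of relay_mid in the frame of rack above 0 m and y of supply_mid in the frame of rack below 0 m) or (y of relay_mid in the frame of rack above -0.056 m and y of supply_mid in the frame of rack below -0.056 m))) or (y of bay_supply in the frame of bay_relay below -0.02 m and ((y of supply_mid in the frame of rack above 0.056 m and y of relay_mid in the frame of rack below 0.056 m) or (y of supply_mid in the frame of rack above 0 m and y of relay_mid in the frame of rack below 0 m) or (y of supply_mid in the frame of rack above -0.056 m and y of relay_mid in the frame of rack below -0.056 m)))) and ((y of bay_valve in the frame of bay_relay above 0.02 m and ((y of relay_mid in the frame of rack above 0.056 m and y of valve_mid in the frame of rack below 0.056 m) or (y of relay_mid in the frame of rack above 0 m and y of valve_mid in the frame of rack below 0 m) or (y of relay_mid in the frame of rack above -0.056 m and y of valve_mid in the frame of rack below -0.056 m))) or (y of bay_valve in the frame of bay_relay below -0.02 m and ((y of valve_mid in the frame of rack above 0.056 m and y of relay_mid in the frame of rack below 0.056 m) or (y of valve_mid in the frame of rack above 0 m and y of relay_mid in the frame of rack below 0 m) or (y of valve_mid in the frame of rack above -0.056 m and y of relay_mid in the frame of rack below -0.056 m)))) and value of joint clamp below 0.15 rad); the robot touches nothing.
It fails at once if a module is tipped over (angle between any of pump_mid, supply_mid, valve_mid, relay_mid's own z axis and vertical above 0.8 rad).
It also fails if it takes over 134 s, if anything falls off the work surface, if the arm or the gripper's body presses on something with over 40 N, if the wrist force passes 120 N, or if a joint passes its speed limit or range.

## Working session

There is one attempt and no reset: what is moved stays moved. The work goes in short steps, Python scripts to look and compute and a shell command to move; the robot and the scene stay as the last step left them, time stands still between calls to the robot, and variables do not carry over. Pictures are saved under pics/ and viewed, and the job is handed in when it is done.

```bash
ls; mkdir -p pics; python3 - <<'E'
from bench import bot
import cv2
s=bot.get_state(); print(s)
for n in("side","top"):
    d=bot.get_image(n); cv2.imwrite(f"pics/{n}0.png",d["image"]); print(n,d["K"],d["k1"],d["rvec"],d["tvec"])
E
```

```text
pics
{'t': 0.0, 'qpos': array([ 1.14040866e+00,  3.51247588e-01,  1.65244564e+00, -8.96522572e-06,
        1.13907953e+00, -8.45892013e-02]), 'qvel': array([-0.00070179,  0.00217777, -0.00150981,  0.00122077, -0.00063303,
        0.00025124]), 'effort': array([ 1.21785779e-03, -5.06104910e+01, -2.91403341e+01, -4.53501036e-05,
        4.49448038e-03,  3.87878444e-06]), 'eef_pos': array([0.18624213, 0.517122  , 0.20834402]), 'tool_rot': array([ 0.69696822, -0.12175213,  0.1215452 , -0.69615981]), 'wrist_force': array([-0.57007354,  0.03279138, -0.65385224]), 'ft_torque': array([-0.01849402, -0.03199932, -0.01184661]), 'grip_width': 0.9974980178050875}
side [[444.47669354   0.         323.66358595]
 [  0.         444.47669354 243.8181155 ]
 [  0.           0.           1.        ]] -0.09031521626195545 [ 2.07045017 -0.67130501  0.3794622 ] [-0.34842701  0.23821771  0.6271877 ]
top [[525.16783023   0.         315.04636829]
 [  0.         525.16783023 241.50087675]
 [  0.           0.           1.        ]] 0.050358679435910006 [ 2.18145221 -2.11899306  0.16819515] [-0.00568482  0.49947757  0.83285186]
```

View pics/side0.png

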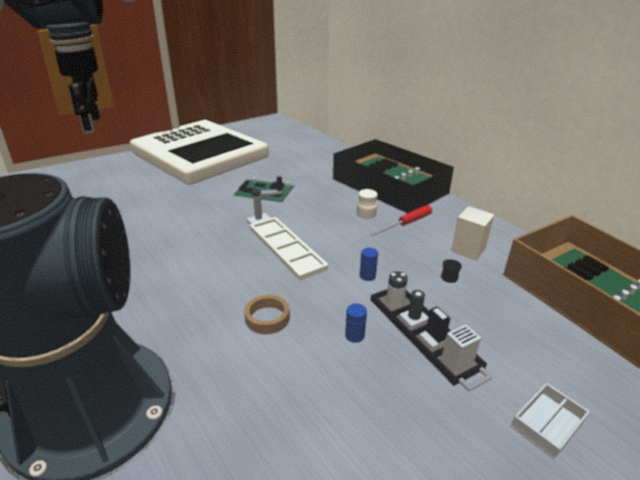

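View pics/top0.png

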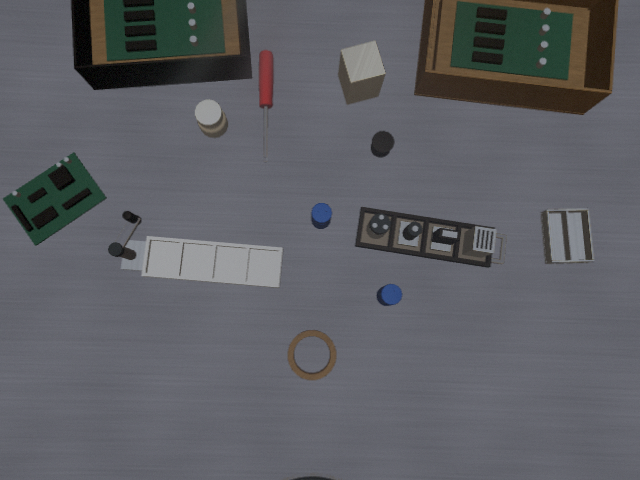

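The top view has the rack at about (143..282, 237..287) with its post on the left. The carrier spans about (357..496, 208..266) with its handle on the right. From the handle the order is supply, relay, valve, pump. The arm looks already swung open.

```bash
cat > h.py <<'E'
import numpy as np, cv2
from bench import bot
def ray(d,uv,z):
    K=np.array(d["K"]);k1=d["k1"]
    uv=np.atleast_2d(np.array(uv,float))
    n=cv2.undistortPoints(uv.reshape(-1,1,2),K,np.array([k1,0,0,0,0.])).reshape(-1,2)
    R=cv2.Rodrigues(np.array(d["rvec"]))[0];t=np.array(d["tvec"]).ravel()
    c=-R.T@t; v=np.c_[n,np.ones(len(n))]@R
    s=(z-c[2])/v[:,2]
    return c+v*s[:,None]
def proj(d,p):
    return cv2.projectPoints(np.array(p,float).reshape(-1,1,3),np.array(d["rvec"]),np.array(d["tvec"]),np.array(d["K"]),np.array([d["k1"],0,0,0,0.]))[0].reshape(-1,2)
E
python3 - <<'E'
from h import *
d=bot.get_image("top"); im=d["image"]
print(-cv2.Rodrigues(np.array(d["rvec"]))[0].T@np.array(d["tvec"]))
g=cv2.cvtColor(im,cv2.COLOR_BGR2GRAY)
hsv=cv2.cvtColor(im,cv2.COLOR_BGR2HSV)
# rack
m=((g>165)).astype(np.uint8); m[:, :100]=0; m[:220]=0; m[300:]=0; m[:,300:]=0
n,l,st,c=cv2.connectedComponentsWithStats(m); i=1+np.argmax(st[1:,4]); print(st[i])
cn=max(cv2.findContours((l==i).astype(np.uint8),0,1)[0],key=cv2.contourArea)
b=cv2.boxPoints(cv2.minAreaRect(cn)); print("rack",b); print(ray(d,b,.014))
m=(g<60).astype(np.uint8); m[:200]=0;m[280:]=0;m[:,:345]=0;m[:,515:]=0
m=cv2.morphologyEx(m,cv2.MORPH_CLOSE,np.ones((3,3)))
n,l,st,c=cv2.connectedComponentsWithStats(m); i=1+np.argmax(st[1:,4]); print(st[i])
cn=max(cv2.findContours((l==i).astype(np.uint8),0,1)[0],key=cv2.contourArea)
b=cv2.boxPoints(cv2.minAreaRect(cn)); print("car",b); print(ray(d,b,.014))
a=im[195:300,95:300]; b2=im[195:300,340:545]
cv2.imwrite("pics/z.png",np.vstack([cv2.resize(a,None,fx=2.8,fy=2.8,interpolation=2),cv2.resize(b2,None,fx=2.8,fy=2.8,interpolation=2)]))
d=bot.get_image("side"); im=d["image"]
cv2.imwrite("pics/zs.png",cv2.resize(im[170:400,230:510],None,fx=2.5,fy=2.5,interpolation=2))
E
```

```text
[0.37300557 0.01593998 0.8965295 ]Traceback (most recent call last):
  File "<stdin>", line 8, in <module>
    return _wrapfunc(a, 'argmax', axis=axis, out=out, **kwds)
    return bound(*args, **kwds)
ValueError: attempt to get argmax of an empty sequence
```

```bash
cat >> h.py <<'E'
def blob(m,x0,x1,y0,y1):
    q=np.zeros(m.shape,np.uint8); q[y0:y1,x0:x1]=m[y0:y1,x0:x1]
    n,l,st,c=cv2.connectedComponentsWithStats(q); i=1+np.argmax(st[1:,4])
    cn=max(cv2.findContours((l==i).astype(np.uint8),0,1)[0],key=cv2.contourArea)
    return cn,st[i],c[i]
E
python3 - <<'E'
from h import *
d=bot.get_image("top"); im=d["image"]
g=cv2.cvtColor(im,cv2.COLOR_BGR2GRAY)
print(g[262,160],g[240,200],g[262,300],g[262,130],g[210,450])
for th in(120,130,140):
  cn,st,c=blob((g>th).astype(np.uint8),135,300,225,300)
  b=cv2.boxPoints(cv2.minAreaRect(cn)); p=ray(d,b,.014);print("rack",st,b.tolist());print(p.round(4),p.mean(0),np.linalg.norm(p-np.roll(p,1,0),axis=1))
for th in(50,60):
  m=cv2.morphologyEx((g<th).astype(np.uint8),cv2.MORPH_CLOSE,np.ones((3,3)))
  cn,st,c=blob(m,345,500,195,280)
  b=cv2.boxPoints(cv2.minAreaRect(cn)); p=ray(d,b,.014);print("car",st,b.tolist());print(p.round(4),p.mean(0),np.linalg.norm(p-np.roll(p,1,0),axis=1))
a=im[195:300,95:300]; b2=im[195:300,340:545]
cv2.imwrite("pics/z.png",np.vstack([cv2.resize(a,None,fx=2.8,fy=2.8,interpolation=2),cv2.resize(b2,None,fx=2.8,fy=2.8,interpolation=2)]))
d=bot.get_image("side"); im=d["image"]
cv2.imwrite("pics/zs.png",cv2.resize(im[170:400,230:510],None,fx=2.5,fy=2.5,interpolation=2))
E
```

```text
158 132 103 136 100
rack [ 135  236  148   51 5594] [[132.0806884765625, 274.572265625], [135.59664916992188, 234.1388397216797], [282.572265625, 246.9193115234375], [279.0563049316406, 287.35272216796875]]
[[0.438  0.3117 0.014 ]
 [0.5062 0.3113 0.014 ]
 [0.4918 0.0634 0.014 ]
 [0.4234 0.0667 0.014 ]] [0.4648329  0.18825784 0.014     ] [0.24542736 0.06825436 0.24829364 0.06853982]
rack [ 135  236  148   51 5484] [[132.13372802734375, 274.4400634765625], [135.56402587890625, 234.4197998046875], [282.0875244140625, 246.97894287109375], [278.6572265625, 286.99920654296875]]
[[0.4382 0.3116 0.014 ]
 [0.5057 0.3113 0.014 ]
 [0.4917 0.0642 0.014 ]
 [0.4239 0.0674 0.014 ]] [0.46487965 0.18862145 0.014     ] [0.24464881 0.06755131 0.24747568 0.06783716]
rack [ 141  236  141   51 5039] [[139.966796875, 275.05426025390625], [143.37765502929688, 235.26092529296875], [281.59075927734375, 247.1077880859375], [278.1799011230469, 286.901123046875]]
[[0.4375 0.2987 0.014 ]
 [0.5047 0.2982 0.014 ]
 [0.4914 0.065  0.014 ]
 [0.4241 0.0682 0.014 ]] [0.46442571 0.18253068 0.014     ] [0.23089354 0.06719091 0.23354797 0.06744999]
car [ 355  207  136   60 2138] [[354.6324157714844, 245.99461364746094], [360.8594665527344, 206.5567626953125], [495.4000549316406, 227.8000030517578], [489.1730041503906, 267.23785400390625]]
[[ 0.497  -0.0588  0.014 ]
 [ 0.5657 -0.0683  0.014 ]
 [ 0.5355 -0.2976  0.014 ]
 [ 0.4677 -0.2857  0.014 ]] [ 0.51648776 -0.17758756  0.014     ] [0.22885655 0.06929126 0.23134256 0.06880201]
car [ 355  207  136   60 2895] [[354.462158203125, 246.0729522705078], [360.7540283203125, 206.22430419921875], [495.60272216796875, 227.51622009277344], [489.31085205078125, 267.3648681640625]]
[[ 0.4969 -0.0585  0.014 ]
 [ 0.5663 -0.0681  0.014 ]
 [ 0.536  -0.298   0.014 ]
 [ 0.4675 -0.286   0.014 ]] [ 0.51666947 -0.17761292  0.014     ] [0.22937324 0.07001721 0.23189069 0.06952167]
```

View pics/z.png

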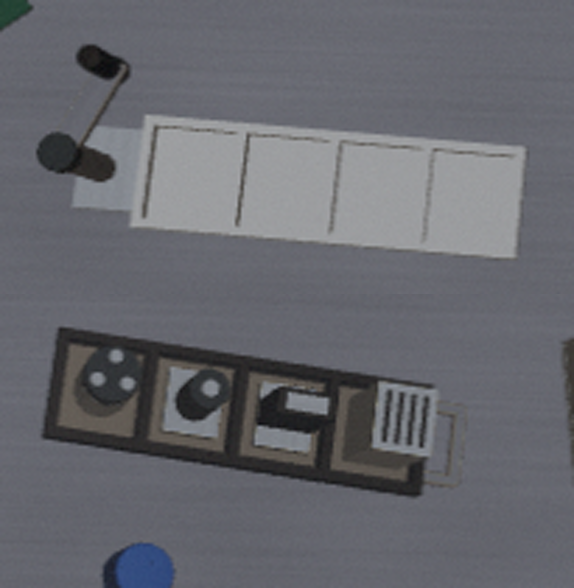

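View pics/zs.png

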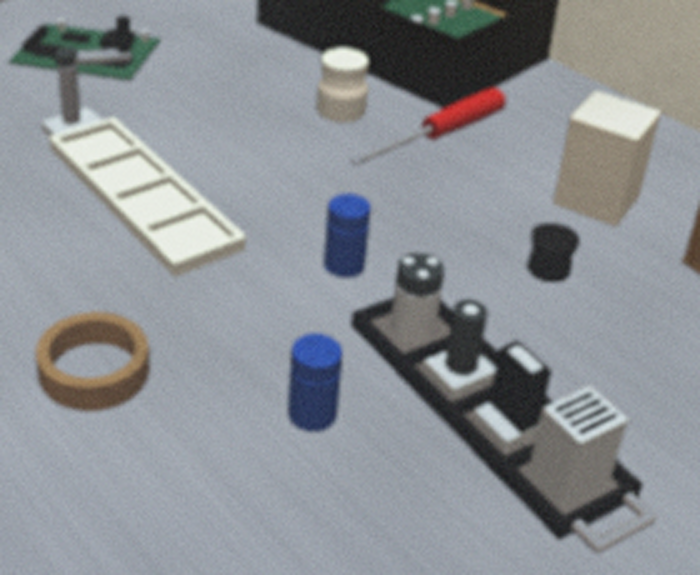

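```bash
cat >> h.py <<'E'
from scipy.spatial.transform import Rotation as Ro
class F:
    def __init__(s,c,yaw): s.c=np.array(c);s.y=yaw;s.R=np.array([[np.cos(yaw),-np.sin(yaw)],[np.sin(yaw),np.cos(yaw)]])
    def w(s,p): return s.c+s.R@np.array(p)
    def l(s,p): return s.R.T@(np.array(p)[:2]-s.c)
rack=F([.4645,.1825],-.0575); car=F([.5170,-.178],-.130)
E
python3 - <<'E'
from h import *
s=bot.get_state(); print(Ro.from_quat(s["tool_rot"]).as_matrix().round(3))
d=bot.get_image("top"); im=d["image"]; g=cv2.cvtColor(im,cv2.COLOR_BGR2GRAY)
p=ray(d,[[95+60/2.8,195+152/2.8]],.084)[0]; print("post",p,rack.l(p),rack.w([0,.138]))
p=ray(d,[[95+90/2.8,195+55/2.8]],.114)[0]; r=rack.l(p); print("knob",p,r,np.arctan2(r[0],.138-r[1]))
for n,uv in dict(pump=(113,376),valve=(210,382),relay=(308,402),supply=(405,419)).items():
    p=ray(d,[[340+uv[0]/2.8,195+(uv[1]-294)/2.8]],.066)[0]; print(n,p.round(4),car.l(p).round(4))
o=im.copy()
q=proj(d,[[*rack.w((sx*.034,sy*.115)),.014] for sx,sy in((1,1),(1,-1),(-1,-1),(-1,1))])
cv2.polylines(o,[np.int32(q*16)],True,(0,0,255),1,shift=4)
q=proj(d,[[*car.w((sx*.034,sy*.115)),.014] for sx,sy in((1,1),(1,-1),(-1,-1),(-1,1))])
cv2.polylines(o,[np.int32(q*16)],True,(0,0,255),1,shift=4)
for k in range(4):
  x,y=car.w((0,-.084+.056*k))
  for hx,hy,z in((.02,.017,.066),):
    q=proj(d,[[*car.w((sx*hx,-.084+.056*k+sy*hy)),z] for sx,sy in((1,1),(1,-1),(-1,-1),(-1,1))])
    cv2.polylines(o,[np.int32(q*16)],True,(0,255,0),1,shift=4)
cv2.imwrite("pics/ov.png",np.vstack([cv2.resize(o[195:300,95:300],None,fx=2.8,fy=2.8),cv2.resize(o[195:300,340:545],None,fx=2.8,fy=2.8)]))
ds=bot.get_image("side"); o=ds["image"].copy()
for Fm,h in((rack,.006),(car,.006)):
  q=proj(ds,[[*Fm.w((sx*.034,sy*.115)),.014] for sx,sy in((1,1),(1,-1),(-1,-1),(-1,1))])
  cv2.polylines(o,[np.int32(q*16)],True,(0,0,255),1,shift=4)
for k in range(4):
    q=proj(ds,[[*car.w((sx*.02,-.084+.056*k+sy*.017)),.066] for sx,sy in((1,1),(1,-1),(-1,-1),(-1,1))])
    cv2.polylines(o,[np.int32(q*16)],True,(0,255,0),1,shift=4)
cv2.imwrite("pics/ovs.png",cv2.resize(o[170:400,230:510],None,fx=2.5,fy=2.5))
E
```

```text
[[ 0.941 -0.     0.339]
 [-0.339 -0.     0.941]
 [-0.    -1.    -0.001]]
post [0.47113957 0.31507453 0.084     ] [-0.00099024  0.13273699] [0.47243063 0.32027193]
knob [0.52031338 0.29253076 0.114     ] [0.04939786 0.11305642] 1.1031944551208732
pump [ 0.5262 -0.0951  0.066 ] [-0.0016  0.0834]
valve [ 0.5244 -0.1507  0.066 ] [0.0038 0.028 ]
relay [ 0.5144 -0.2067  0.066 ] [ 0.0011 -0.0288]
supply [ 0.5062 -0.2617  0.066 ] [ 0.0001 -0.0844]
```

View pics/ov.png

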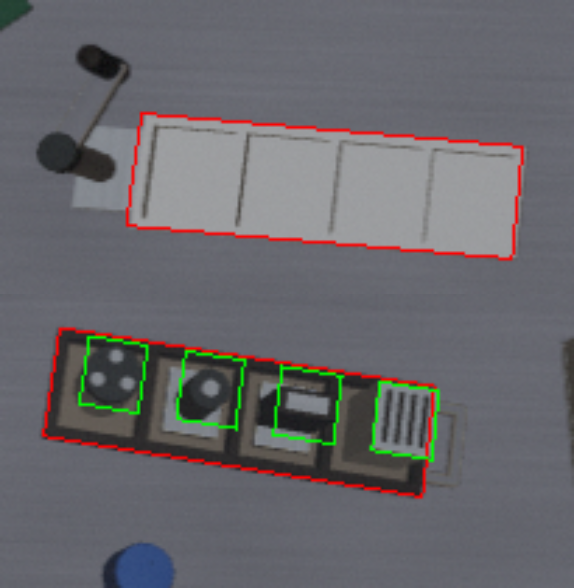

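View pics/ovs.png

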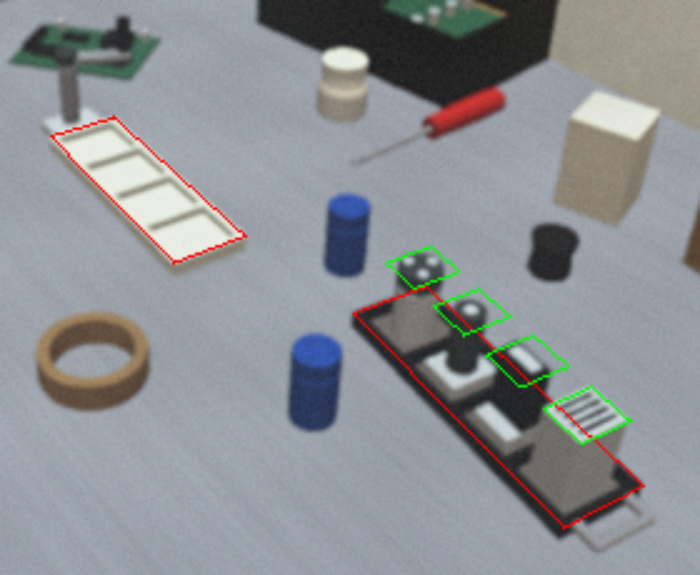

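```bash
cat >> h.py <<'E'
def go(p,phi=None):
    s=bot.get_state();R=Ro.from_quat(s["tool_rot"]).as_matrix()
    f=np.degrees(np.arctan2(R[1,2],R[0,2]))
    d=R.T@(np.array(p)-s["eef_pos"])*100
    print("t",round(s["t"],2),"pos",s["eef_pos"].round(4),"phi",f.round(2),"F",np.round(s["wrist_force"],1),"grip",round(s["grip_width"]*85,1))
    print("delta cm (current axes)",d.round(2),"ay",None if phi is None else round(f-phi,2), "tilt", (R[2]*1000).round(1),"q",s["qpos"].round(2))
E
python3 - <<'E'
from h import *
print(rack.w([.054*np.sin(1.1),.138-.054*np.cos(1.1)]))
go([*rack.w([.0485,.1135]),.16],59.7)
E
python3 -m jog '[{"dx":4.5,"dz":-1.1},{"dx":4.5,"dz":-1.1},{"dx":4.5,"dz":-1.1},{"dx":4.5,"dz":-1.1},{"dx":4.5,"dz":-1.1},{"dx":4.5,"dz":-1.1},{"dx":4.5,"dz":-1.1},{"dx":4.5,"dz":-1.1},{"ay":5},{"ay":5},{}]'
python3 - <<'E'
from h import *
go([*rack.w([.0485,.1135]),.16],59.7)
E
```

```text
[0.51906865 0.29305255]
t 0.35 pos [0.1864 0.5174 0.2088] phi 70.19 F [-0.6  0.9  0.2] grip 85.1
delta cm (current axes) [38.94  4.88 -9.82] ay 10.49 tilt [ 0.e+00 -1.e+03 -3.e-01] q [ 1.14  0.35  1.65 -0.    1.14 -0.08]
t 0.35 pos [0.1864 0.5174 0.2088] phi 70.19 F [-0.6  0.9  0.2] grip 85.1
delta cm (current axes) [38.94  4.88 -9.82] ay 10.49 tilt [ 0.e+00 -1.e+03 -3.e-01] q [ 1.14  0.35  1.65 -0.    1.14 -0.08]schema error: expected keys hand, dx, dy, dz, ax, ay, az
```

```bash
python3 -m jog '[{"hand":0,"dx":4.5,"dy":0,"dz":-1.1,"ax":0,"ay":0,"az":0},{"hand":0,"dx":4.5,"dy":0,"dz":-1.1,"ax":0,"ay":0,"az":0},{"hand":0,"dx":4.5,"dy":0,"dz":-1.1,"ax":0,"ay":0,"az":0},{"hand":0,"dx":4.5,"dy":0,"dz":-1.1,"ax":0,"ay":0,"az":0},{"hand":0,"dx":4.5,"dy":0,"dz":-1.1,"ax":0,"ay":0,"az":0},{"hand":0,"dx":4.5,"dy":0,"dz":-1.1,"ax":0,"ay":0,"az":0},{"hand":0,"dx":4.5,"dy":0,"dz":-1.1,"ax":0,"ay":0,"az":0},{"hand":0,"dx":4.5,"dy":0,"dz":-1.1,"ax":0,"ay":0,"az":0},{"hand":0,"dx":0,"dy":0,"dz":0,"ax":0,"ay":5,"az":0},{"hand":0,"dx":0,"dy":0,"dz":0,"ax":0,"ay":5,"az":0},{"hand":0,"dx":0,"dy":0,"dz":0,"ax":0,"ay":0,"az":0}]'
python3 - <<'E'
from h import *
go([*rack.w([.0485,.1135]),.16],59.7)
E
```

```text
t: 1.45
eef_pos: [0.4954, 0.3123, 0.2087]
tool_rot: [0.683, -0.183, 0.182, -0.683]
wrist_force: [-0.2, 0.2, 0.8]
grip_width: 1.0
t 1.45 pos [0.4954 0.3123 0.2087] phi 60.08 F [-0.2  0.2  0.8] grip 85.0
delta cm (current axes) [ 3.04  4.87 -0.47] ay 0.38 tilt [-2.e-01 -1.e+03 -3.e-01] q [ 0.48  0.42  1.56  0.    1.17 -0.57]
```

```bash
python3 -m jog '[{"hand":0.2,"dx":3,"dy":2,"dz":-0.5,"ax":0,"ay":0.4,"az":0},{"hand":0.4,"dx":0,"dy":3,"dz":0,"ax":0,"ay":0,"az":0},{"hand":0.4,"dx":0,"dy":3,"dz":0,"ax":0,"ay":0,"az":0},{"hand":0.4,"dx":0,"dy":2,"dz":0,"ax":0,"ay":0,"az":0},{"hand":0.4,"dx":0,"dy":1.8,"dz":0,"ax":0,"ay":0,"az":0},{"hand":0.4,"dx":0,"dy":0,"dz":0,"ax":0,"ay":0,"az":0},{"hand":0.4,"dx":0,"dy":0,"dz":0,"ax":0,"ay":0,"az":0}]' 20
python3 - <<'E'
from h import *
go([*rack.w([.0485,.1135]),.09],59.7)
d=bot.get_image("top");cv2.imwrite("pics/k1.png",cv2.resize(d["image"][150:330,60:300],None,fx=3,fy=3))
d=bot.get_image("side");cv2.imwrite("pics/k1s.png",cv2.resize(d["image"][100:300,180:400],None,fx=3,fy=3))
E
```

```text
t: 2.15
eef_pos: [0.5188, 0.2936, 0.0914]
tool_rot: [-0.683, 0.184, -0.184, 0.683]
wrist_force: [-0.5, -0.5, -0.2]
grip_width: 0.601
t 2.15 pos [0.5188 0.2936 0.0914] phi 59.89 F [-0.5 -0.5 -0.2] grip 51.1
delta cm (current axes) [ 0.08  0.14 -0.02] ay 0.19 tilt [ 1.e-01 -1.e+03  1.e-01] q [ 0.44  0.57  1.63 -0.    0.94 -0.61]
```

View pics/k1s.png

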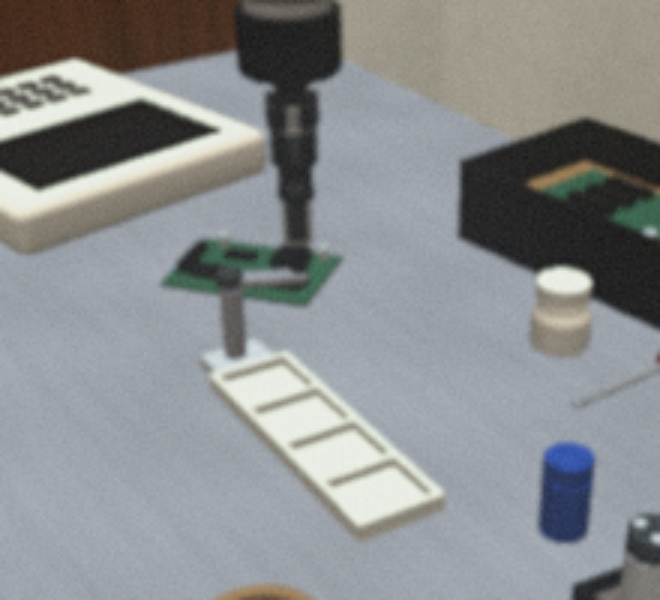

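```bash
python3 -m jog '[{"hand":0.7,"dx":0,"dy":0,"dz":0,"ax":0,"ay":0,"az":0},{"hand":1,"dx":0,"dy":0,"dz":0,"ax":0,"ay":0,"az":0},{"hand":1,"dx":0,"dy":0,"dz":0,"ax":0,"ay":0,"az":0},{"hand":1,"dx":0,"dy":0,"dz":0,"ax":0,"ay":0,"az":0},{"hand":1,"dx":0,"dy":0,"dz":0,"ax":0,"ay":0,"az":0},{"hand":1,"dx":0,"dy":0,"dz":0,"ax":0,"ay":0,"az":0}]' 20
```

```text
t: 2.85
eef_pos: [0.5192, 0.2936, 0.0916]
tool_rot: [-0.682, 0.184, -0.185, 0.683]
wrist_force: [0.4, -0.2, 6.6]
grip_width: -0.002
```

```bash
python3 - <<'E'
from h import *
go([*rack.w([.0485,.1135]),.09],59.7)
d=bot.get_image("top");a=cv2.resize(d["image"][180:300,60:220],None,fx=5,fy=5)
cv2.imwrite("pics/k2.png",a)
d=bot.get_image("side");cv2.imwrite("pics/k2s.png",cv2.resize(d["image"][120:240,200:340],None,fx=5,fy=5,interpolation=2))
E
```

```text
t 2.85 pos [0.5192 0.2936 0.0916] phi 59.79 F [ 0.4 -0.2  6.6] grip -0.2
delta cm (current axes) [ 0.05  0.16 -0.04] ay 0.09 tilt [ 7.e-01 -1.e+03  1.e+00] q [ 0.44  0.57  1.63  0.    0.94 -0.61]
```

View pics/k2.png

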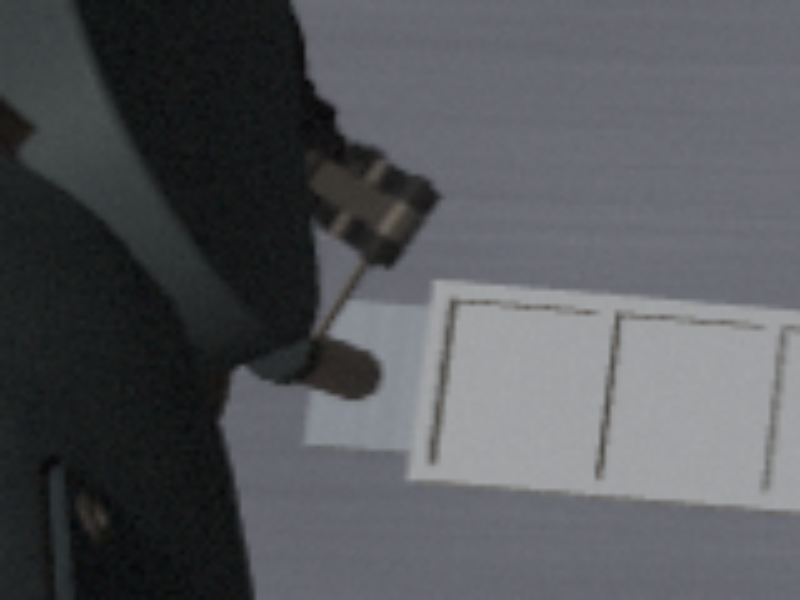

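View pics/k2s.png

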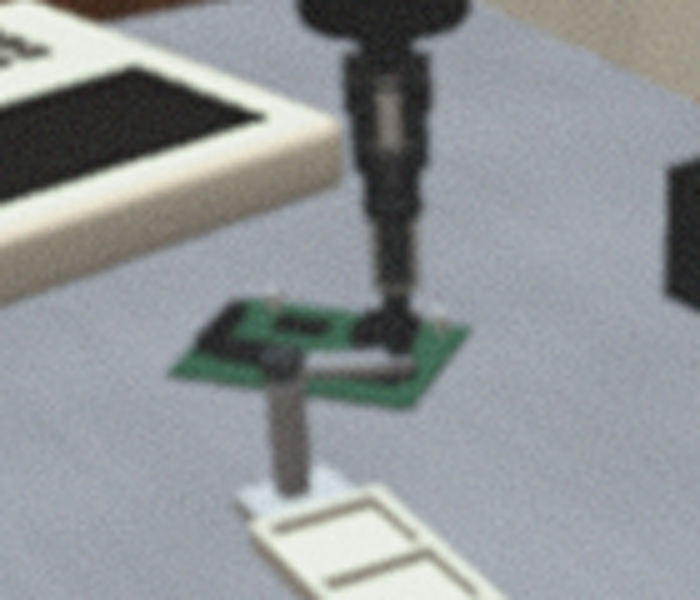

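```bash
python3 - <<'E'
from h import *
d=bot.get_image("side");e=bot.get_state()["eef_pos"]
f=lambda q:((q-[200,120])*5).round(0)
print(f(proj(d,[e,e+[0,0,.019],e+[0,0,.05]])))
k=rack.w([.054*np.sin(1.1),.138-.054*np.cos(1.1)])
print("knob",f(proj(d,[[*k,.08],[*k,.114]])), "hub",f(proj(d,[[*rack.w([0,.138]),.084],[*rack.w([0,.138]),.0]])))
t=bot.get_image("top"); print(((proj(t,[e,[*k,.08],[*k,.114],[*rack.w([0,.138]),.084],[*rack.w([0,.138]),.0]])-[60,180])*5).round())
im=cv2.imread("pics/side0.png")
cv2.imwrite("pics/k0s.png",cv2.resize(im[120:240,200:340],None,fx=5,fy=5,interpolation=2))
E
```

```text
[[398. 331.]
 [396. 293.]
 [393. 231.]]
knob [[399. 354.]
 [396. 287.]] hub [[282. 350.]
 [294. 506.]]
[[357. 191.]
 [371. 198.]
 [334. 177.]
 [265. 342.]
 [357. 374.]]
```

View pics/k0s.png

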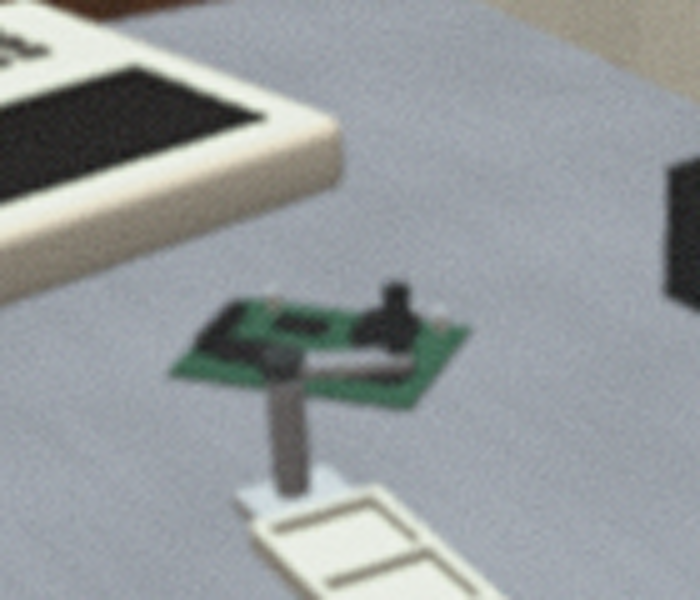

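```bash
python3 -m jog '[{"hand":1,"dx":0,"dy":-3,"dz":0,"ax":0,"ay":0,"az":0},{"hand":1,"dx":0,"dy":-3,"dz":0,"ax":0,"ay":0,"az":0},{"hand":1,"dx":0,"dy":0,"dz":0,"ax":0,"ay":0,"az":0}]' 20
python3 - <<'E'
from h import *
go([*rack.w([.0485,.1135]),.09],59.7)
e=bot.get_state()["eef_pos"]
d=bot.get_image("top");a=cv2.resize(d["image"][160:300,60:220],None,fx=5,fy=5,interpolation=2);p=(proj(d,[e,e+[0,0,.02]])-[60,160])*5+2
for q in p: cv2.circle(a,tuple(int(v) for v in q),4,(0,0,255),1)
b=bot.get_image("side");c=cv2.resize(b["image"][90:210,200:340],None,fx=5,fy=5,interpolation=2);p=(proj(b,[e,e+[0,0,.02]])-[200,90])*5+2
for q in p: cv2.circle(c,tuple(int(v) for v in q),4,(0,0,255),1)
cv2.imwrite("pics/k3.png",a[:600]);cv2.imwrite("pics/k3s.png",c)
E
```

```text
t: 3.35
eef_pos: [0.5205, 0.2942, 0.1547]
tool_rot: [-0.681, 0.183, -0.186, 0.684]
wrist_force: [-0.3, 0.9, 0.2]
grip_width: 0.0
t 3.35 pos [0.5205 0.2942 0.1547] phi 59.79 F [-0.3  0.9  0.2] grip 0.0
delta cm (current axes) [-0.06  6.47 -0.18] ay 0.09 tilt [    3.5 -1000.      4.9] q [ 0.44  0.49  1.58 -0.    1.06 -0.61]
```

View pics/k3.png

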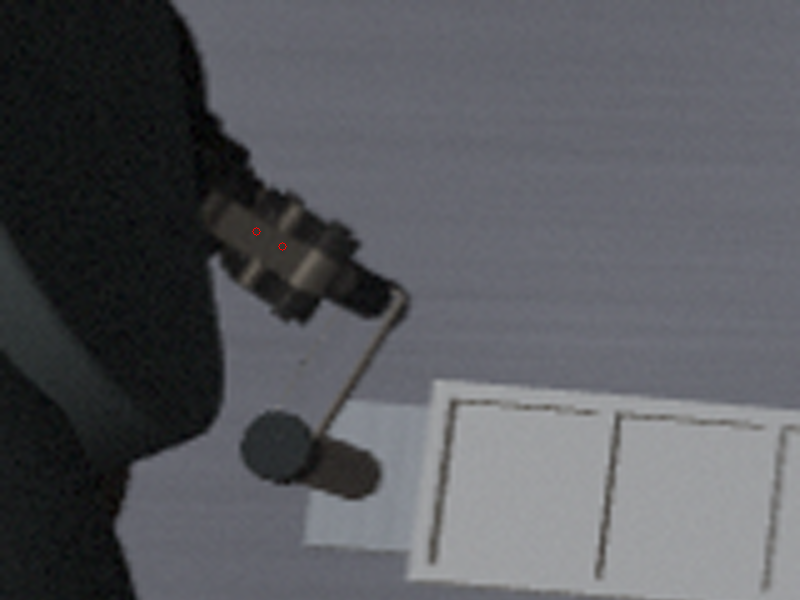

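View pics/k3s.png

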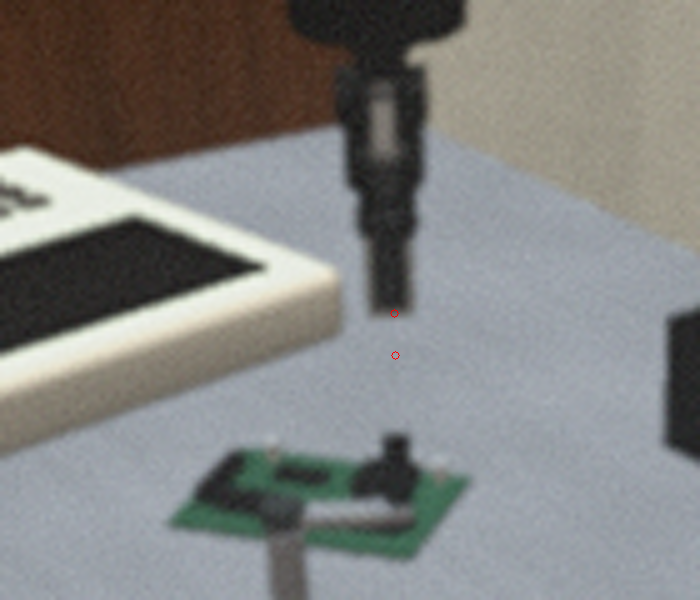

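```bash
python3 - <<'E'
from h import *
T=bot.get_image("top");S=bot.get_image("side")
e=bot.get_state()["eef_pos"]
def line(d,uv):
    a=ray(d,[uv],0)[0];b=ray(d,[uv],.3)[0];return a,(b-a)/np.linalg.norm(b-a)
for tp,sp in [(((287-2)/5+60,(256-2)/5+160),(390/5+200,313/5+90)),(((340-2)/5+60,(285-2)/5+160),(398/5+200,438/5+90))]:
    a,u=line(T,tp);b,v=line(S,sp)
    M=np.array([u,-v]).T; s=np.linalg.lstsq(M,b-a,rcond=None)[0]
    print(a+u*s[0],b+v*s[1],e)
E
```

```text
[0.51297199 0.28362201 0.17917262] [0.51312311 0.28353131 0.17916826] [0.5181811  0.29307619 0.14973441]
[0.51721825 0.29136898 0.11472489] [0.51862095 0.29052204 0.11468526] [0.5181811  0.29307619 0.14973441]
```

```bash
python3 -m jog '[{"hand":0,"dx":0,"dy":0,"dz":0,"ax":0,"ay":0,"az":0},{"hand":0,"dx":0,"dy":0,"dz":0,"ax":0,"ay":0,"az":0},{"hand":0,"dx":0,"dy":0,"dz":0,"ax":0,"ay":0,"az":0},{"hand":0,"dx":0,"dy":0,"dz":0,"ax":0,"ay":0,"az":0},{"hand":0,"dx":0,"dy":0,"dz":0,"ax":0,"ay":0,"az":0},{"hand":0,"dx":0,"dy":0,"dz":0,"ax":0,"ay":0,"az":0}]' 20
python3 - <<'E'
from h import *
go([*rack.w([.0485,.1135]),.09],59.7)
e=bot.get_state()["eef_pos"]
d=bot.get_image("top");a=cv2.resize(d["image"][160:280,60:220],None,fx=5,fy=5,interpolation=2);p=(proj(d,[e,e+[0,0,.02]])-[60,160])*5+2
for q in p: cv2.circle(a,tuple(int(v) for v in q),4,(0,0,255),1)
b=bot.get_image("side");c=cv2.resize(b["image"][90:210,200:340],None,fx=5,fy=5,interpolation=2);p=(proj(b,[e,e+[0,0,.02]])-[200,90])*5+2
for q in p: cv2.circle(c,tuple(int(v) for v in q),4,(0,0,255),1)
a=cv2.convertScaleAbs(a,alpha=1.8,beta=0)
cv2.imwrite("pics/k4.png",a[:600]);cv2.imwrite("pics/k4s.png",c)
E
```

```text
t: 4.15
eef_pos: [0.5188, 0.2934, 0.1509]
tool_rot: [0.683, -0.184, 0.184, -0.683]
wrist_force: [-0.2, 0.2, -0.1]
grip_width: 0.99
t 4.15 pos [0.5188 0.2934 0.1509] phi 59.79 F [-0.2  0.2 -0.1] grip 84.1
delta cm (current axes) [0.07 6.09 0.  ] ay 0.09 tilt [ 0.e+00 -1.e+03 -1.e-01] q [ 0.44  0.5   1.58 -0.    1.06 -0.61]
```

View pics/k4.png

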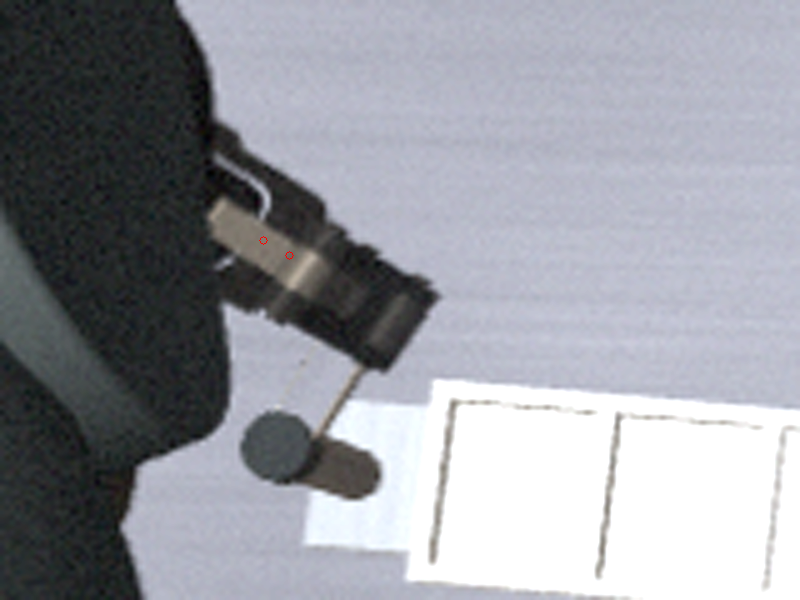

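View pics/k4s.png

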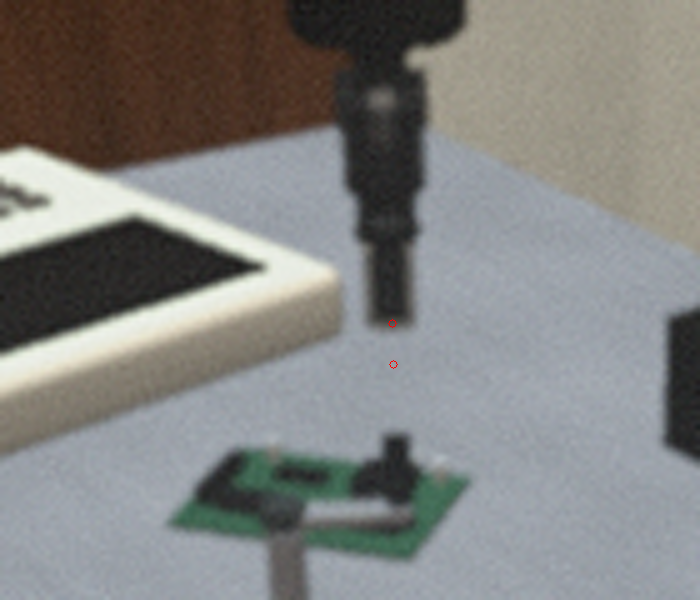

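```bash
python3 - <<'E'
from h import *
T=bot.get_image("top");S=bot.get_image("side")
s=bot.get_state();e=s["eef_pos"];R=Ro.from_quat(s["tool_rot"]).as_matrix()
for Z in(.15,.16,.17,.18,.19,.2):
    for a in (-.057,-.0425):
        p=e+R[:,2]*a; p[2]=Z
        print(Z,a,((proj(T,[p])-[60,160])*5+2).round()[0],((proj(S,[p])-[200,90])*5+2).round()[0])
E
```

```text
0.15 -0.057 [458. 360.] [397. 418.]
0.15 -0.0425 [415. 333.] [396. 405.]
0.16 -0.057 [447. 354.] [396. 397.]
0.16 -0.0425 [404. 327.] [395. 383.]
0.17 -0.057 [437. 348.] [395. 375.]
0.17 -0.0425 [393. 321.] [394. 362.]
0.18 -0.057 [425. 342.] [394. 353.]
0.18 -0.0425 [381. 314.] [393. 340.]
0.19 -0.057 [414. 335.] [393. 331.]
0.19 -0.0425 [369. 307.] [392. 318.]
0.2 -0.057 [402. 329.] [392. 309.]
0.2 -0.0425 [357. 301.] [391. 296.]
```

Two-view measurement puts the fingertips about 25 mm short of the reported TCP when shut, and about 40 mm short when open. The first close therefore ended on top of the knob. I'll go lower to allow for that.

```bash
python3 -m jog '[{"hand":0.4,"dx":0,"dy":2,"dz":0,"ax":0,"ay":0,"az":0},{"hand":0.4,"dx":0,"dy":2.5,"dz":0,"ax":0,"ay":0,"az":0},{"hand":0.4,"dx":0,"dy":2,"dz":0,"ax":0,"ay":0,"az":0},{"hand":0.4,"dx":0,"dy":1.3,"dz":0,"ax":0,"ay":0,"az":0},{"hand":0.4,"dx":0,"dy":0.7,"dz":0,"ax":0,"ay":0,"az":0},{"hand":0.4,"dx":0,"dy":0,"dz":0,"ax":0,"ay":0,"az":0},{"hand":0.7,"dx":0,"dy":0,"dz":0,"ax":0,"ay":0,"az":0},{"hand":1,"dx":0,"dy":0,"dz":0,"ax":0,"ay":0,"az":0},{"hand":1,"dx":0,"dy":0,"dz":0,"ax":0,"ay":0,"az":0},{"hand":1,"dx":0,"dy":0,"dz":0,"ax":0,"ay":0,"az":0}]' 20
```

```text
t: 5.35
eef_pos: [0.5193, 0.2936, 0.0667]
tool_rot: [-0.682, 0.184, -0.185, 0.683]
wrist_force: [-0.1, -0.4, 4.5]
grip_width: 0.158
```

```bash
python3 -m jog '[{"hand":1,"dx":0,"dy":-0.2,"dz":0,"ax":0,"ay":-3.5,"az":0},{"hand":1,"dx":0,"dy":0,"dz":0.65,"ax":0,"ay":-7,"az":0},{"hand":1,"dx":0,"dy":0,"dz":0.65,"ax":0,"ay":-7,"az":0},{"hand":1,"dx":0,"dy":0,"dz":0.65,"ax":0,"ay":-7,"az":0},{"hand":1,"dx":0,"dy":0,"dz":0.65,"ax":0,"ay":-7,"az":0},{"hand":1,"dx":0,"dy":0,"dz":0.65,"ax":0,"ay":-3.5,"az":0},{"hand":1,"dx":0,"dy":0,"dz":0,"ax":0,"ay":0,"az":0},{"hand":1,"dx":0,"dy":0,"dz":0,"ax":0,"ay":0,"az":0}]'
python3 - <<'E'
from h import *
go([*rack.w([.0535,.145]),.09],94)
print(rack.l(bot.get_state()["eef_pos"]))
E
```

```text
t: 6.15
eef_pos: [0.5249, 0.3241, 0.0671]
tool_rot: [0.707, 0.028, -0.03, -0.706]
wrist_force: [-3.9, -2.3, -6.6]
grip_width: 0.159
t 6.15 pos [0.5249 0.3241 0.0671] phi 94.69 F [-3.9 -2.3 -6.6] grip 13.5
delta cm (current axes) [ 0.13 -2.29 -0.  ] ay 0.69 tilt [-2.3e+00 -1.0e+03 -9.0e-01] q [ 0.48  0.64  1.58  0.    0.93 -1.17]
[0.0521526  0.14482872]
```

```bash
python3 -m jog '[{"hand":0.5,"dx":0,"dy":0,"dz":0,"ax":0,"ay":0,"az":0},{"hand":0.5,"dx":0,"dy":0,"dz":0,"ax":0,"ay":0,"az":0},{"hand":0.5,"dx":0,"dy":0,"dz":0,"ax":0,"ay":0,"az":0},{"hand":0.5,"dx":0,"dy":-3,"dz":0,"ax":0,"ay":0,"az":0},{"hand":0.5,"dx":0,"dy":-4,"dz":0,"ax":0,"ay":0,"az":0},{"hand":0,"dx":0,"dy":-4,"dz":0,"ax":0,"ay":0,"az":0},{"hand":0,"dx":0,"dy":0,"dz":0,"ax":0,"ay":8.5,"az":0},{"hand":0,"dx":0,"dy":0,"dz":0,"ax":0,"ay":8.5,"az":0},{"hand":0,"dx":0,"dy":0,"dz":0,"ax":0,"ay":8.5,"az":0},{"hand":0,"dx":0,"dy":0,"dz":0,"ax":0,"ay":8.5,"az":0},{"hand":0,"dx":0,"dy":0,"dz":0,"ax":0,"ay":8.5,"az":0},{"hand":0,"dx":0,"dy":0,"dz":0,"ax":0,"ay":8.5,"az":0}]'
python3 -m jog '[{"hand":0,"dx":0,"dy":0,"dz":0,"ax":0,"ay":8.5,"az":0},{"hand":0,"dx":0,"dy":0,"dz":0,"ax":0,"ay":8.5,"az":0},{"hand":0,"dx":0,"dy":0,"dz":0,"ax":0,"ay":8.5,"az":0},{"hand":0,"dx":0,"dy":0,"dz":0,"ax":0,"ay":8.5,"az":0},{"hand":0,"dx":0,"dy":0,"dz":0,"ax":0,"ay":8.5,"az":0},{"hand":0,"dx":0,"dy":0,"dz":0,"ax":0,"ay":8.5,"az":0},{"hand":0,"dx":0,"dy":0,"dz":0,"ax":0,"ay":0,"az":0},{"hand":0,"dx":0,"dy":0,"dz":0,"ax":0,"ay":0,"az":0}]'
python3 - <<'E'
from h import *
go([*car.w([0,-.084]),.17],-7.4)
E
```

```text
t: 7.35
eef_pos: [0.5262, 0.3247, 0.1783]
tool_rot: [-0.649, 0.279, -0.28, 0.65]
wrist_force: [-0.3, -0.2, -0.5]
grip_width: 1.002
t: 8.15
eef_pos: [0.526, 0.3246, 0.1782]
tool_rot: [0.468, -0.529, 0.53, -0.469]
wrist_force: [0.8, 0.4, -0.8]
grip_width: 0.998
t 8.15 pos [0.526  0.3246 0.1782] phi -6.98 F [ 0.8  0.4 -0.8] grip 84.8
delta cm (current axes) [58.4   0.8   5.14] ay 0.42 tilt [-4.e-01 -1.e+03  5.e-01] q [0.48 0.5  1.5  0.   1.14 0.6 ]
```

```bash
python3 -m jog '[{"hand":0,"dx":4.8,"dy":0,"dz":0.42,"ax":0,"ay":0.4,"az":0},{"hand":0,"dx":4.8,"dy":0,"dz":0.42,"ax":0,"ay":0,"az":0},{"hand":0,"dx":4.8,"dy":0,"dz":0.42,"ax":0,"ay":0,"az":0},{"hand":0,"dx":4.8,"dy":0,"dz":0.42,"ax":0,"ay":0,"az":0},{"hand":0,"dx":4.8,"dy":0,"dz":0.42,"ax":0,"ay":0,"az":0},{"hand":0,"dx":4.8,"dy":0,"dz":0.42,"ax":0,"ay":0,"az":0},{"hand":0,"dx":4.8,"dy":0,"dz":0.42,"ax":0,"ay":0,"az":0},{"hand":0,"dx":4.8,"dy":0,"dz":0.42,"ax":0,"ay":0,"az":0},{"hand":0,"dx":4.8,"dy":0,"dz":0.42,"ax":0,"ay":0,"az":0},{"hand":0,"dx":4.8,"dy":0,"dz":0.42,"ax":0,"ay":0,"az":0},{"hand":0,"dx":4.8,"dy":0,"dz":0.42,"ax":0,"ay":0,"az":0},{"hand":0,"dx":4.8,"dy":0,"dz":0.42,"ax":0,"ay":0,"az":0}]'
python3 -m jog '[{"hand":0,"dx":0,"dy":0,"dz":0,"ax":0,"ay":0,"az":0},{"hand":0,"dx":0,"dy":0,"dz":0,"ax":0,"ay":0,"az":0}]'
python3 - <<'E'
from h import *
go([*car.w([0,-.084]),.17],-7.4)
d=bot.get_image("top");a=cv2.resize(d["image"][130:290,80:160],None,fx=3.5,fy=3.5)
cv2.imwrite("pics/m1.png",a)
r=d["image"];print((proj(d,[[*rack.w([.054*np.sin(1.7),.138-.054*np.cos(1.7)]),.114]])-[80,130])*3.5)
d=bot.get_image("side");cv2.imwrite("pics/m1s.png",cv2.resize(d["image"][120:400,300:540],None,fx=2.1,fy=2.1))
E
```

```text
t: 9.35
eef_pos: [0.4995, -0.2551, 0.1782]
tool_rot: [0.467, -0.531, 0.531, -0.467]
wrist_force: [0.9, 0.1, 0.2]
grip_width: 1.0
t: 9.55
eef_pos: [0.4996, -0.2536, 0.1777]
tool_rot: [-0.466, 0.532, -0.532, 0.466]
wrist_force: [0.0, -0.2, 0.2]
grip_width: 1.001
t 9.55 pos [ 0.4996 -0.2536  0.1777] phi -7.56 F [ 0.  -0.2  0.2] grip 85.1
delta cm (current axes) [0.67 0.77 0.75] ay -0.16 tilt [-3.e-01 -1.e+03 -1.e-01] q [-0.55  0.4   1.66  0.    1.08 -0.42]
[[ 91.16476344 280.19481874]]
```

View pics/m1.png

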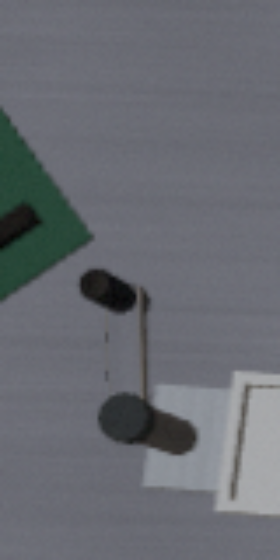

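View pics/m1s.png

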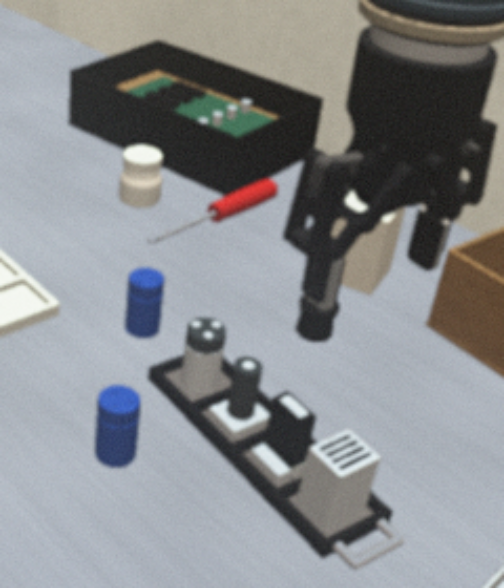

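```bash
python3 -m jog '[{"hand":0,"dx":0.6,"dy":2,"dz":0.7,"ax":0,"ay":0,"az":0},{"hand":0,"dx":0,"dy":3,"dz":0,"ax":0,"ay":0,"az":0},{"hand":0,"dx":0,"dy":3,"dz":0,"ax":0,"ay":0,"az":0},{"hand":0,"dx":0,"dy":2,"dz":0,"ax":0,"ay":0,"az":0},{"hand":0,"dx":0,"dy":1,"dz":0,"ax":0,"ay":0,"az":0},{"hand":0,"dx":0,"dy":0,"dz":0,"ax":0,"ay":0,"az":0},{"hand":0,"dx":0,"dy":0,"dz":0,"ax":0,"ay":0,"az":0}]' 30
python3 - <<'E'
from h import *
go([*car.w([0,-.084]),.0],-7.4)
d=bot.get_image("top");cv2.imwrite("pics/m2.png",cv2.resize(d["image"][180:290,340:530],None,fx=4,fy=4))
d=bot.get_image("side");cv2.imwrite("pics/m2s.png",cv2.resize(d["image"][180:400,330:540],None,fx=2.6,fy=2.6))
E
```

```text
t: 10.35
eef_pos: [0.5066, -0.2596, 0.0689]
tool_rot: [0.466, -0.531, 0.532, -0.466]
wrist_force: [0.5, -0.4, 0.3]
grip_width: 0.996
t 10.35 pos [ 0.5066 -0.2596  0.0689] phi -7.54 F [ 0.5 -0.4  0.3] grip 84.7
delta cm (current axes) [ 0.17  6.89 -0.04] ay -0.14 tilt [ 5.0e-01 -1.0e+03  1.1e+00] q [-0.56  0.56  1.71  0.    0.86 -0.42]
```

View pics/m2.png

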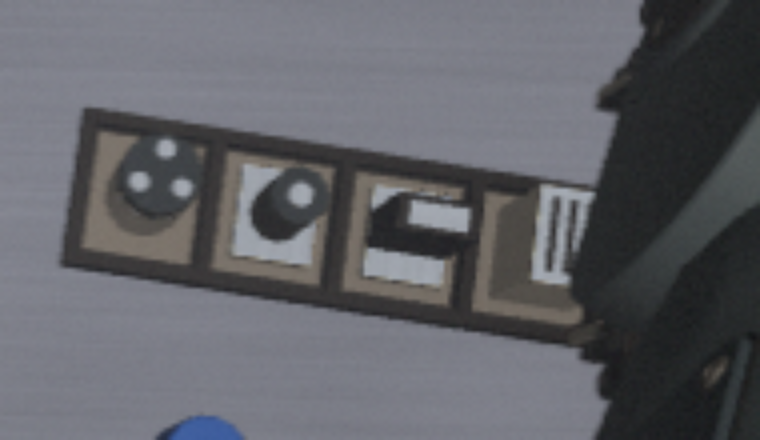

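View pics/m2s.png

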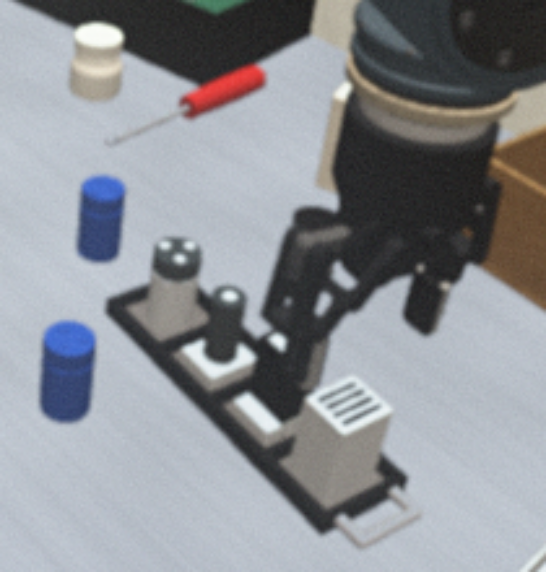

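```bash
python3 - <<'E'
from h import *
S=bot.get_image("side")
s=bot.get_state();e=s["eef_pos"];R=Ro.from_quat(s["tool_rot"]).as_matrix();print(e)
for Z in(.08,.09,.1,.11,.12,.13):
    for a in (-.05,.05):
        p=e+R[:,2]*a; p[2]=Z
        print(Z,a,((proj(S,[p])-[330,180])*2.6).round()[0])
E
```

```text
[ 0.5065903  -0.26009238  0.06905571]
0.08 -0.05 [288. 416.]
0.08 0.05 [414. 357.]
0.09 -0.05 [291. 403.]
0.09 0.05 [418. 345.]
0.1 -0.05 [294. 390.]
0.1 0.05 [422. 332.]
0.11 -0.05 [297. 377.]
0.11 0.05 [425. 319.]
0.12 -0.05 [300. 363.]
0.12 0.05 [429. 306.]
0.13 -0.05 [303. 350.]
0.13 0.05 [433. 293.]
```

```bash
python3 -m jog '[{"hand":0,"dx":0.15,"dy":2,"dz":0,"ax":0,"ay":0,"az":0},{"hand":0,"dx":0,"dy":2,"dz":0,"ax":0,"ay":0,"az":0},{"hand":0,"dx":0,"dy":2,"dz":0,"ax":0,"ay":0,"az":0},{"hand":0,"dx":0,"dy":1,"dz":0,"ax":0,"ay":0,"az":0},{"hand":0.3,"dx":0,"dy":0,"dz":0,"ax":0,"ay":0,"az":0},{"hand":0.45,"dx":0,"dy":0,"dz":0,"ax":0,"ay":0,"az":0},{"hand":0.6,"dx":0,"dy":0,"dz":0,"ax":0,"ay":0,"az":0},{"hand":0.7,"dx":0,"dy":0,"dz":0,"ax":0,"ay":0,"az":0},{"hand":0.7,"dx":0,"dy":0,"dz":0,"ax":0,"ay":0,"az":0},{"hand":0.7,"dx":0,"dy":0,"dz":0,"ax":0,"ay":0,"az":0},{"hand":0.7,"dx":0,"dy":0,"dz":0,"ax":0,"ay":0,"az":0}]' 30
python3 - <<'E'
from h import *
go([*car.w([0,-.084]),.0],-7.4)
d=bot.get_image("side");cv2.imwrite("pics/m3s.png",cv2.resize(d["image"][180:400,330:540],None,fx=2.6,fy=2.6))
E
```

```text
t: 11.6
eef_pos: [0.5064, -0.2618, -0.001]
tool_rot: [0.466, -0.531, 0.533, -0.466]
wrist_force: [-0.9, -1.0, 7.0]
grip_width: 0.465
t 11.6 pos [ 0.5064 -0.2618 -0.001 ] phi -7.61 F [-0.9 -1.   7. ] grip 39.5
delta cm (current axes) [-0.04 -0.1  -0.03] ay -0.21 tilt [ 7.0e-01 -1.0e+03  1.6e+00] q [-0.56  0.68  1.73  0.    0.73 -0.43]
```

View pics/m3s.png

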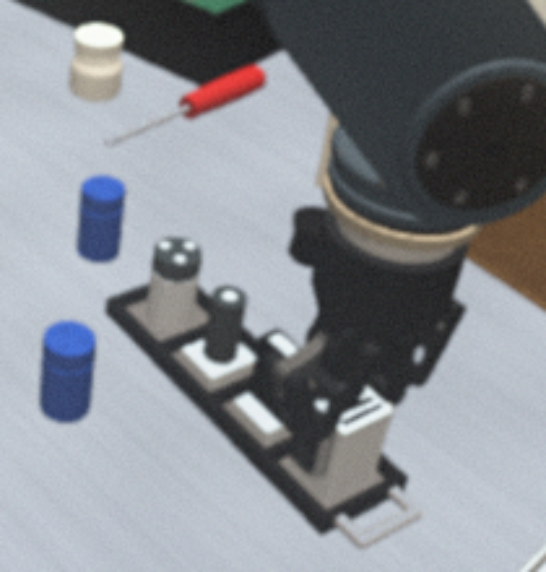

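```bash
python3 -m jog '[{"hand":0.7,"dx":0,"dy":-2,"dz":0,"ax":0,"ay":0,"az":0},{"hand":0.7,"dx":0,"dy":-4,"dz":0,"ax":0,"ay":0,"az":0},{"hand":0.7,"dx":0,"dy":-4,"dz":0,"ax":0,"ay":0,"az":0},{"hand":0.7,"dx":0,"dy":-2,"dz":0,"ax":0,"ay":0,"az":0},{"hand":0.7,"dx":0,"dy":0,"dz":0,"ax":0,"ay":0,"az":0},{"hand":0.7,"dx":0,"dy":0,"dz":0,"ax":0,"ay":0,"az":0}]' 30
python3 - <<'E'
from h import *
go([*rack.w([0,.084]),.119],-3.3)
d=bot.get_image("side");cv2.imwrite("pics/m4s.png",cv2.resize(d["image"][100:400,300:540],None,fx=2,fy=2))
E
```

```text
t: 12.25
eef_pos: [0.5054, -0.2612, 0.1174]
tool_rot: [-0.466, 0.532, -0.532, 0.466]
wrist_force: [-0.6, -0.1, -3.0]
grip_width: 0.465
t 12.25 pos [ 0.5054 -0.2612  0.1174] phi -7.61 F [-0.6 -0.1 -3. ] grip 39.5
delta cm (current axes) [-51.81  -0.15 -10.57] ay -4.31 tilt [-1.e-01 -1.e+03 -3.e-01] q [-0.56  0.49  1.68 -0.    0.96 -0.43]
```

View pics/m4s.png

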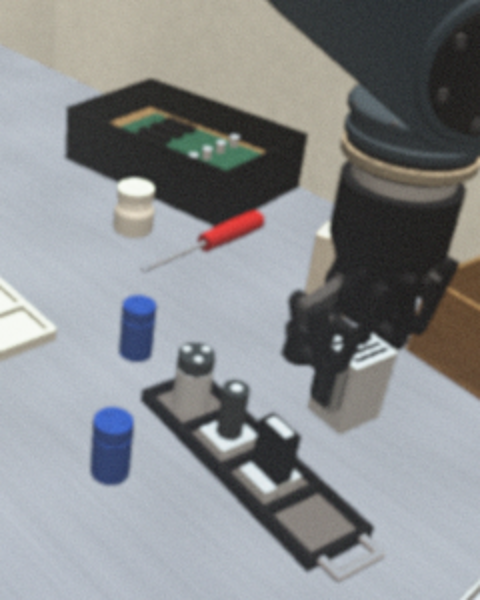

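```bash
python3 -m jog '[{"hand":0.7,"dx":-3,"dy":0,"dz":-0.6,"ax":0,"ay":0,"az":0},{"hand":0.7,"dx":-4.5,"dy":0,"dz":-0.9,"ax":0,"ay":0,"az":0},{"hand":0.7,"dx":-4.5,"dy":0,"dz":-0.9,"ax":0,"ay":0,"az":0},{"hand":0.7,"dx":-4.5,"dy":0,"dz":-0.9,"ax":0,"ay":0,"az":0},{"hand":0.7,"dx":-4.5,"dy":0,"dz":-0.9,"ax":0,"ay":0,"az":0},{"hand":0.7,"dx":-4.5,"dy":0,"dz":-0.9,"ax":0,"ay":0,"az":0},{"hand":0.7,"dx":-4.5,"dy":0,"dz":-0.9,"ax":0,"ay":0,"az":0},{"hand":0.7,"dx":-4.5,"dy":0,"dz":-0.9,"ax":0,"ay":0,"az":0},{"hand":0.7,"dx":-4.5,"dy":0,"dz":-0.9,"ax":0,"ay":0,"az":0},{"hand":0.7,"dx":-4.5,"dy":0,"dz":-0.9,"ax":0,"ay":0,"az":0},{"hand":0.7,"dx":-4.5,"dy":0,"dz":-0.9,"ax":0,"ay":0,"az":0},{"hand":0.7,"dx":-3,"dy":0,"dz":-0.6,"ax":0,"ay":0,"az":0}]'
python3 -m jog '[{"hand":0.7,"dx":0,"dy":0,"dz":0,"ax":0,"ay":-2.2,"az":0},{"hand":0.7,"dx":0,"dy":0,"dz":0,"ax":0,"ay":-2.1,"az":0},{"hand":0.7,"dx":0,"dy":0,"dz":0,"ax":0,"ay":0,"az":0},{"hand":0.7,"dx":0,"dy":0,"dz":0,"ax":0,"ay":0,"az":0}]'
python3 - <<'E'
from h import *
go([*rack.w([0,.084]),.0],-3.3)
E
```

```text
t: 13.5
eef_pos: [0.4709, 0.26, 0.1162]
tool_rot: [-0.467, 0.532, -0.531, 0.465]
wrist_force: [0.3, -1.3, -1.5]
grip_width: 0.468
t: 13.9
eef_pos: [0.4717, 0.2573, 0.1168]
tool_rot: [-0.486, 0.515, -0.514, 0.484]
wrist_force: [0.7, 0.4, -1.6]
grip_width: 0.467
t 13.9 pos [0.4717 0.2573 0.1168] phi -3.38 F [ 0.7  0.4 -1.6] grip 39.7
delta cm (current axes) [-0.9  11.68 -0.27] ay -0.08 tilt [ 9.0e-01 -1.0e+03 -1.7e+00] q [ 0.41  0.44  1.77 -0.    0.93  0.47]
```

```bash
python3 -m jog '[{"hand":0.7,"dx":-0.9,"dy":2,"dz":-0.25,"ax":0,"ay":0,"az":0},{"hand":0.7,"dx":0,"dy":3,"dz":0,"ax":0,"ay":0,"az":0},{"hand":0.7,"dx":0,"dy":2.5,"dz":0,"ax":0,"ay":0,"az":0},{"hand":0.7,"dx":0,"dy":1.5,"dz":0,"ax":0,"ay":0,"az":0},{"hand":0.7,"dx":0,"dy":0,"dz":0,"ax":0,"ay":0,"az":0},{"hand":0.7,"dx":0,"dy":0,"dz":0,"ax":0,"ay":0,"az":0}]'
python3 - <<'E'
from h import *
go([*rack.w([0,.084]),.0],-3.3)
d=bot.get_image("side");o=d["image"].copy()
for z in(.006,.066):
  q=proj(d,[[*rack.w((sx*.02,.084+sy*.017)),z+.027] for sx,sy in((1,1),(1,-1),(-1,-1),(-1,1))])
  cv2.polylines(o,[np.int32(q*16)],True,(0,255,0),1,shift=4)
cv2.imwrite("pics/m5s.png",cv2.resize(o[150:290,200:360],None,fx=4,fy=4,interpolation=2))
d=bot.get_image("top");cv2.imwrite("pics/m5.png",cv2.resize(d["image"][180:310,80:300],None,fx=3.5,fy=3.5))
E
```

```text
t: 14.5
eef_pos: [0.4704, 0.2666, 0.028]
tool_rot: [-0.485, 0.514, -0.514, 0.485]
wrist_force: [-0.3, -0.1, -2.3]
grip_width: 0.463
t 14.5 pos [0.4704 0.2666 0.028 ] phi -3.36 F [-0.3 -0.1 -2.3] grip 39.4
delta cm (current axes) [ 0.03  2.8  -0.1 ] ay -0.06 tilt [ 2.e-01 -1.e+03 -3.e-01] q [ 0.43  0.59  1.8  -0.    0.75  0.49]
```

View pics/m5s.png

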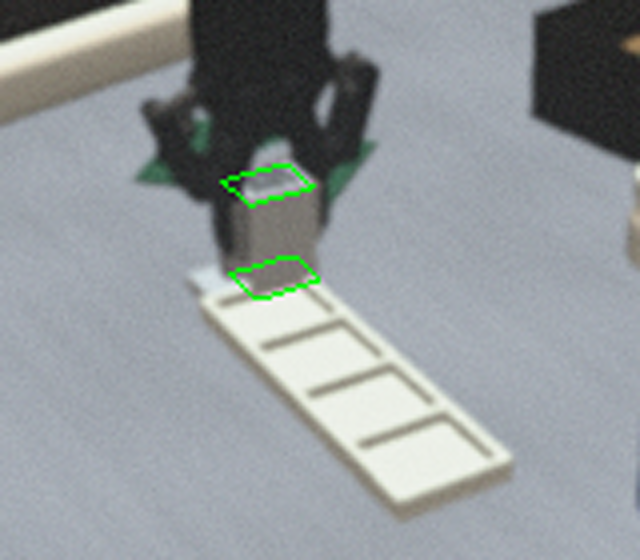

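View pics/m5.png

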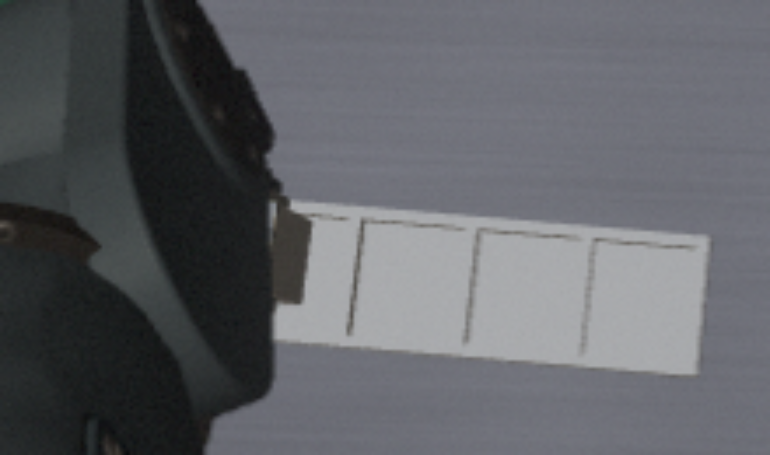

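```bash
python3 -m jog '[{"hand":0.7,"dx":0,"dy":1,"dz":-0.1,"ax":0,"ay":0,"az":0},{"hand":0.7,"dx":0,"dy":1,"dz":0,"ax":0,"ay":0,"az":0},{"hand":0.7,"dx":0,"dy":0.5,"dz":0,"ax":0,"ay":0,"az":0},{"hand":0.7,"dx":0,"dy":0.3,"dz":0,"ax":0,"ay":0,"az":0},{"hand":0.7,"dx":0,"dy":0,"dz":0,"ax":0,"ay":0,"az":0},{"hand":0.7,"dx":0,"dy":0,"dz":0,"ax":0,"ay":0,"az":0}]'
```

```text
t: 15.2
eef_pos: [0.4693, 0.2669, -0.0001]
tool_rot: [0.485, -0.514, 0.514, -0.485]
wrist_force: [-0.3, -0.1, -2.5]
grip_width: 0.466
```

```bash
python3 -m jog '[{"hand":0.7,"dx":0,"dy":0.15,"dz":0,"ax":0,"ay":0,"az":0},{"hand":0.7,"dx":0,"dy":0,"dz":0,"ax":0,"ay":0,"az":0},{"hand":0.5,"dx":0,"dy":0,"dz":0,"ax":0,"ay":0,"az":0},{"hand":0.45,"dx":0,"dy":0,"dz":0,"ax":0,"ay":0,"az":0},{"hand":0.3,"dx":0,"dy":0,"dz":0,"ax":0,"ay":0,"az":0},{"hand":0,"dx":0,"dy":0,"dz":0,"ax":0,"ay":0,"az":0},{"hand":0,"dx":0,"dy":0,"dz":0,"ax":0,"ay":0,"az":0},{"hand":0,"dx":0,"dy":-2,"dz":0,"ax":0,"ay":0,"az":0},{"hand":0,"dx":0,"dy":-4,"dz":0,"ax":0,"ay":0,"az":0},{"hand":0,"dx":0,"dy":-4,"dz":0,"ax":0,"ay":0,"az":0},{"hand":0,"dx":0,"dy":-2,"dz":0,"ax":0,"ay":0,"az":0},{"hand":0,"dx":0,"dy":0,"dz":0,"ax":0,"ay":0,"az":0}]'
python3 - <<'E'
from h import *
go([*car.w([0.001,-.028]),.119],-7.4)
d=bot.get_image("side");o=d["image"].copy()
for z in(.006,.066):
  q=proj(d,[[*rack.w((sx*.02,.084+sy*.017)),z] for sx,sy in((1,1),(1,-1),(-1,-1),(-1,1))])
  cv2.polylines(o,[np.int32(q*16)],True,(0,255,0),1,shift=4)
cv2.imwrite("pics/m6s.png",cv2.resize(o[150:290,200:360],None,fx=4,fy=4,interpolation=2))
E
```

```text
t: 16.4
eef_pos: [0.4707, 0.2675, 0.1213]
tool_rot: [0.484, -0.514, 0.515, -0.487]
wrist_force: [-0.3, -0.3, -0.1]
grip_width: 0.999
t 16.4 pos [0.4707 0.2675 0.1213] phi -3.31 F [-0.3 -0.3 -0.1] grip 84.9
delta cm (current axes) [47.01  0.15  7.09] ay 4.09 tilt [   -2.5 -1000.      4.7] q [ 0.43  0.44  1.76 -0.    0.94  0.49]
```

View pics/m6s.png

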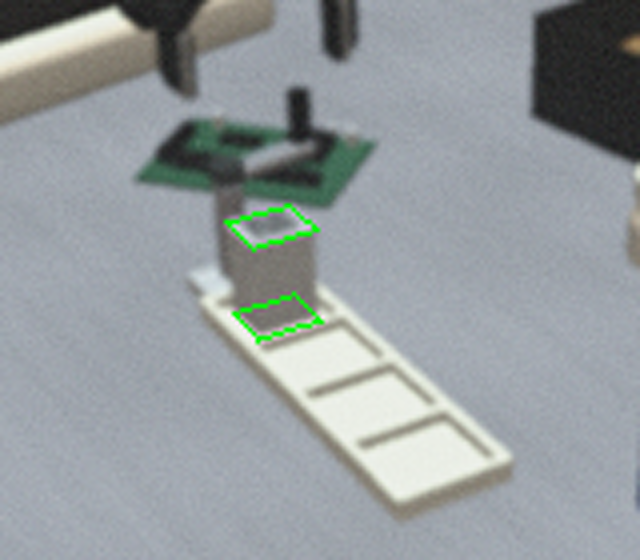

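```bash
python3 -m jog '[{"hand":0,"dx":3,"dy":0,"dz":0.5,"ax":0,"ay":0,"az":0},{"hand":0,"dx":4.6,"dy":0,"dz":0.7,"ax":0,"ay":0,"az":0},{"hand":0,"dx":4.6,"dy":0,"dz":0.7,"ax":0,"ay":0,"az":0},{"hand":0,"dx":4.6,"dy":0,"dz":0.7,"ax":0,"ay":0,"az":0},{"hand":0,"dx":4.6,"dy":0,"dz":0.7,"ax":0,"ay":0,"az":0},{"hand":0,"dx":4.6,"dy":0,"dz":0.7,"ax":0,"ay":0,"az":0},{"hand":0,"dx":4.6,"dy":0,"dz":0.7,"ax":0,"ay":0,"az":0},{"hand":0,"dx":4.6,"dy":0,"dz":0.7,"ax":0,"ay":0,"az":0},{"hand":0,"dx":4.6,"dy":0,"dz":0.7,"ax":0,"ay":0,"az":0},{"hand":0,"dx":4.6,"dy":0,"dz":0.7,"ax":0,"ay":0,"az":0},{"hand":0,"dx":2.6,"dy":0,"dz":0.4,"ax":0,"ay":2,"az":0},{"hand":0,"dx":0,"dy":0,"dz":0,"ax":0,"ay":2.1,"az":0}]'
python3 -m jog '[{"hand":0,"dx":0,"dy":0,"dz":0,"ax":0,"ay":0,"az":0},{"hand":0,"dx":0,"dy":0,"dz":0,"ax":0,"ay":0,"az":0},{"hand":0,"dx":0,"dy":0,"dz":0,"ax":0,"ay":0,"az":0}]'
python3 - <<'E'
from h import *
go([*car.w([0.001,-.028]),.001],-7.4)
E
```

```text
t: 17.65
eef_pos: [0.5133, -0.2095, 0.1166]
tool_rot: [-0.466, 0.533, -0.532, 0.465]
wrist_force: [-0.5, 0.6, -0.1]
grip_width: 0.998
t: 17.95
eef_pos: [0.5138, -0.2058, 0.1179]
tool_rot: [-0.467, 0.531, -0.531, 0.467]
wrist_force: [-0.4, -0.1, -0.4]
grip_width: 0.997
t 17.95 pos [ 0.5138 -0.2058  0.1179] phi -7.32 F [-0.4 -0.1 -0.4] grip 84.7
delta cm (current axes) [ 0.   11.69  0.07] ay 0.08 tilt [-3.e-01 -1.e+03 -9.e-01] q [-0.47  0.47  1.73  0.    0.95 -0.34]
```

```bash
python3 -m jog '[{"hand":0,"dx":0,"dy":3,"dz":0.07,"ax":0,"ay":0,"az":0},{"hand":0,"dx":0,"dy":3,"dz":0,"ax":0,"ay":0,"az":0},{"hand":0,"dx":0,"dy":3,"dz":0,"ax":0,"ay":0,"az":0},{"hand":0,"dx":0,"dy":1.7,"dz":0,"ax":0,"ay":0,"az":0},{"hand":0.2,"dx":0,"dy":0.9,"dz":0,"ax":0,"ay":0,"az":0},{"hand":0.4,"dx":0,"dy":0,"dz":0,"ax":0,"ay":0,"az":0},{"hand":0.6,"dx":0,"dy":0,"dz":0,"ax":0,"ay":0,"az":0},{"hand":0.7,"dx":0,"dy":0,"dz":0,"ax":0,"ay":0,"az":0},{"hand":0.76,"dx":0,"dy":0,"dz":0,"ax":0,"ay":0,"az":0},{"hand":0.82,"dx":0,"dy":0,"dz":0,"ax":0,"ay":0,"az":0},{"hand":0.95,"dx":0,"dy":0,"dz":0,"ax":0,"ay":0,"az":0},{"hand":0.95,"dx":0,"dy":0,"dz":0,"ax":0,"ay":0,"az":0}]' 30
python3 -m jog '[{"hand":0.95,"dx":0,"dy":0,"dz":0,"ax":0,"ay":0,"az":0},{"hand":0.95,"dx":0,"dy":0,"dz":0,"ax":0,"ay":0,"az":0}]' 30
python3 - <<'E'
from h import *
go([*car.w([0.001,-.028]),.001],-7.4)
E
```

```text
t: 19.15
eef_pos: [0.515, -0.2068, 0.0032]
tool_rot: [0.467, -0.531, 0.532, -0.467]
wrist_force: [-1.7, 0.7, 6.0]
grip_width: 0.182
t: 19.35
eef_pos: [0.515, -0.2068, 0.0032]
tool_rot: [0.467, -0.531, 0.532, -0.467]
wrist_force: [-2.3, 0.7, 6.2]
grip_width: 0.185
t 19.35 pos [ 0.515  -0.2068  0.0032] phi -7.41 F [-2.3  0.7  6.2] grip 15.7
delta cm (current axes) [-0.08  0.22 -0.07] ay -0.01 tilt [ 3.e-01 -1.e+03  8.e-01] q [-0.47  0.65  1.77 -0.    0.72 -0.34]
```

```bash
python3 -m jog '[{"hand":0.95,"dx":0,"dy":-2,"dz":0,"ax":0,"ay":0,"az":0},{"hand":0.95,"dx":0,"dy":-4,"dz":0,"ax":0,"ay":0,"az":0},{"hand":0.95,"dx":0,"dy":-4,"dz":0,"ax":0,"ay":0,"az":0},{"hand":0.95,"dx":0,"dy":-2,"dz":0,"ax":0,"ay":0,"az":0},{"hand":0.95,"dx":0,"dy":0,"dz":0,"ax":0,"ay":0,"az":0},{"hand":0.95,"dx":0,"dy":0,"dz":0,"ax":0,"ay":0,"az":0}]' 30
python3 - <<'E'
from h import *
go([*rack.w([0,.028]),.119],-3.3)
d=bot.get_image("side");cv2.imwrite("pics/r1s.png",cv2.resize(d["image"][100:400,300:540],None,fx=2,fy=2))
E
```

```text
t: 19.95
eef_pos: [0.5144, -0.2065, 0.1219]
tool_rot: [-0.467, 0.531, -0.531, 0.467]
wrist_force: [-0.1, 0.9, -1.5]
grip_width: 0.182
t 19.95 pos [ 0.5144 -0.2065  0.1219] phi -7.41 F [-0.1  0.9 -1.5] grip 15.5
delta cm (current axes) [-40.72   0.3  -10.17] ay -4.11 tilt [-1.e-01 -1.e+03 -2.e-01] q [-0.47  0.46  1.72 -0.    0.96 -0.34]
```

View pics/r1s.png

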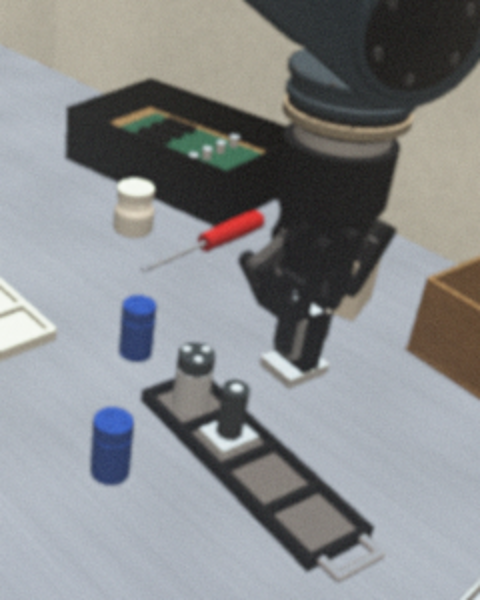

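```bash
python3 -m jog '[{"hand":0.95,"dx":-3,"dy":0,"dz":-0.75,"ax":0,"ay":0,"az":0},{"hand":0.95,"dx":-4.5,"dy":0,"dz":-1.1,"ax":0,"ay":0,"az":0},{"hand":0.95,"dx":-4.5,"dy":0,"dz":-1.1,"ax":0,"ay":0,"az":0},{"hand":0.95,"dx":-4.5,"dy":0,"dz":-1.1,"ax":0,"ay":0,"az":0},{"hand":0.95,"dx":-4.5,"dy":0,"dz":-1.1,"ax":0,"ay":0,"az":0},{"hand":0.95,"dx":-4.5,"dy":0,"dz":-1.1,"ax":0,"ay":0,"az":0},{"hand":0.95,"dx":-4.5,"dy":0,"dz":-1.1,"ax":0,"ay":0,"az":0},{"hand":0.95,"dx":-4.5,"dy":0,"dz":-1.1,"ax":0,"ay":0,"az":0},{"hand":0.95,"dx":-4.2,"dy":0,"dz":-1.1,"ax":0,"ay":0,"az":0},{"hand":0.95,"dx":-2,"dy":0,"dz":-0.6,"ax":0,"ay":-2,"az":0},{"hand":0.95,"dx":0,"dy":0,"dz":0,"ax":0,"ay":-2.1,"az":0},{"hand":0.95,"dx":0,"dy":0,"dz":0,"ax":0,"ay":0,"az":0}]'
python3 -m jog '[{"hand":0.95,"dx":0,"dy":0,"dz":0,"ax":0,"ay":0,"az":0},{"hand":0.95,"dx":0,"dy":0,"dz":0,"ax":0,"ay":0,"az":0}]'
python3 - <<'E'
from h import *
go([*rack.w([0,.028]),.003],-3.3)
E
```

```text
t: 21.2
eef_pos: [0.4655, 0.2104, 0.1209]
tool_rot: [-0.487, 0.514, -0.513, 0.485]
wrist_force: [-0.1, -0.5, -1.0]
grip_width: 0.186
t: 21.4
eef_pos: [0.4664, 0.2095, 0.1219]
tool_rot: [-0.485, 0.515, -0.515, 0.485]
wrist_force: [0.2, -0.5, -1.0]
grip_width: 0.181
t 21.4 pos [0.4664 0.2095 0.1219] phi -3.41 F [ 0.2 -0.5 -1. ] grip 15.4
delta cm (current axes) [-0.1  11.89 -0.03] ay -0.11 tilt [ 4.e-01 -1.e+03 -9.e-01] q [ 0.33  0.39  1.83 -0.    0.92  0.39]
```

```bash
python3 -m jog '[{"hand":0.95,"dx":-0.1,"dy":3,"dz":0,"ax":0,"ay":0,"az":0},{"hand":0.95,"dx":0,"dy":3.5,"dz":0,"ax":0,"ay":0,"az":0},{"hand":0.95,"dx":0,"dy":2.5,"dz":0,"ax":0,"ay":0,"az":0},{"hand":0.95,"dx":0,"dy":1.5,"dz":0,"ax":0,"ay":0,"az":0},{"hand":0.95,"dx":0,"dy":0.8,"dz":0,"ax":0,"ay":0,"az":0},{"hand":0.95,"dx":0,"dy":0.4,"dz":0,"ax":0,"ay":0,"az":0},{"hand":0.95,"dx":0,"dy":0,"dz":0,"ax":0,"ay":0,"az":0},{"hand":0.95,"dx":0,"dy":0,"dz":0,"ax":0,"ay":0,"az":0}]'
python3 - <<'E'
from h import *
go([*rack.w([0,.028]),.002],-3.3)
d=bot.get_image("side");cv2.imwrite("pics/r2s.png",cv2.resize(d["image"][150:290,200:360],None,fx=4,fy=4,interpolation=2))
E
```

```text
t: 22.2
eef_pos: [0.4671, 0.2111, 0.0061]
tool_rot: [0.485, -0.514, 0.514, -0.486]
wrist_force: [-0.1, 0.2, -1.2]
grip_width: 0.185
t 22.2 pos [0.4671 0.2111 0.0061] phi -3.32 F [-0.1  0.2 -1.2] grip 15.7
delta cm (current axes) [ 0.07  0.41 -0.09] ay -0.02 tilt [-4.0e-01 -1.0e+03  1.1e+00] q [ 0.33  0.59  1.88 -0.    0.66  0.39]
```

View pics/r2s.png

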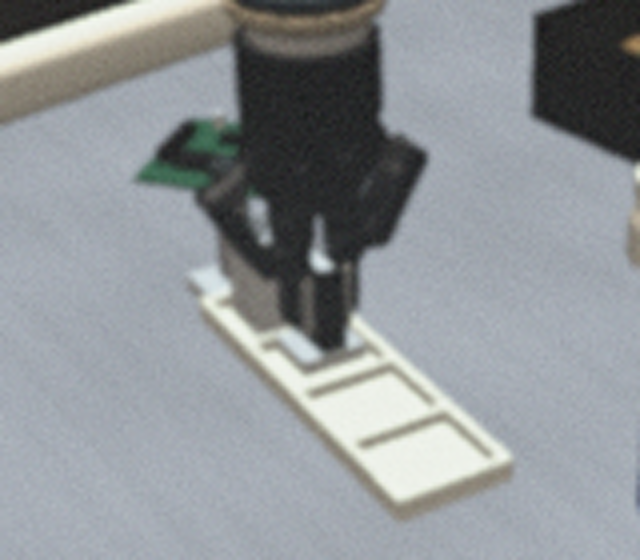

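```bash
python3 -m jog '[{"hand":0.95,"dx":0,"dy":0.3,"dz":0,"ax":0,"ay":0,"az":0},{"hand":0.95,"dx":0,"dy":0.1,"dz":0,"ax":0,"ay":0,"az":0},{"hand":0.95,"dx":0,"dy":0,"dz":0,"ax":0,"ay":0,"az":0},{"hand":0.95,"dx":0,"dy":0,"dz":0,"ax":0,"ay":0,"az":0}]'
python3 -m jog '[{"hand":0.8,"dx":0,"dy":0,"dz":0,"ax":0,"ay":0,"az":0},{"hand":0.7,"dx":0,"dy":0,"dz":0,"ax":0,"ay":0,"az":0},{"hand":0.5,"dx":0,"dy":0,"dz":0,"ax":0,"ay":0,"az":0},{"hand":0.3,"dx":0,"dy":0,"dz":0,"ax":0,"ay":0,"az":0},{"hand":0,"dx":0,"dy":0,"dz":0,"ax":0,"ay":0,"az":0},{"hand":0,"dx":0,"dy":0,"dz":0,"ax":0,"ay":0,"az":0},{"hand":0,"dx":0,"dy":-2,"dz":0,"ax":0,"ay":0,"az":0},{"hand":0,"dx":0,"dy":-4,"dz":0,"ax":0,"ay":0,"az":0},{"hand":0,"dx":0,"dy":-4,"dz":0,"ax":0,"ay":0,"az":0},{"hand":0,"dx":0,"dy":-2,"dz":0,"ax":0,"ay":0,"az":0},{"hand":0,"dx":0,"dy":0,"dz":0,"ax":0,"ay":0,"az":0},{"hand":0,"dx":0,"dy":0,"dz":0,"ax":0,"ay":0,"az":0}]'
python3 - <<'E'
from h import *
go([*car.w([0.002,.028]),.119],-7.4)
d=bot.get_image("side");o=d["image"].copy()
for y,hx,z in((.084,.02,.066),(.028,.008,.066),(.028,.02,.016)):
  q=proj(d,[[*rack.w((sx*hx,y+sy*.017)),z] for sx,sy in((1,1),(1,-1),(-1,-1),(-1,1))])
  cv2.polylines(o,[np.int32(q*16)],True,(0,255,0),1,shift=4)
cv2.imwrite("pics/r3s.png",cv2.resize(o[150:290,200:360],None,fx=4,fy=4,interpolation=2))
E
```

```text
t: 22.65
eef_pos: [0.4673, 0.2113, 0.003]
tool_rot: [0.485, -0.514, 0.514, -0.486]
wrist_force: [-5.3, -2.4, 21.3]
grip_width: 0.183
t: 23.85
eef_pos: [0.4664, 0.211, 0.1211]
tool_rot: [-0.485, 0.514, -0.514, 0.485]
wrist_force: [-0.2, -0.1, -0.5]
grip_width: 1.0
t 23.85 pos [0.4664 0.211  0.1211] phi -3.31 F [-0.2 -0.1 -0.5] grip 85.0
delta cm (current axes) [35.76  0.21  7.7 ] ay 4.09 tilt [   -0. -1000.     0.] q [0.33 0.4  1.83 0.   0.91 0.39]
```

View pics/r3s.png

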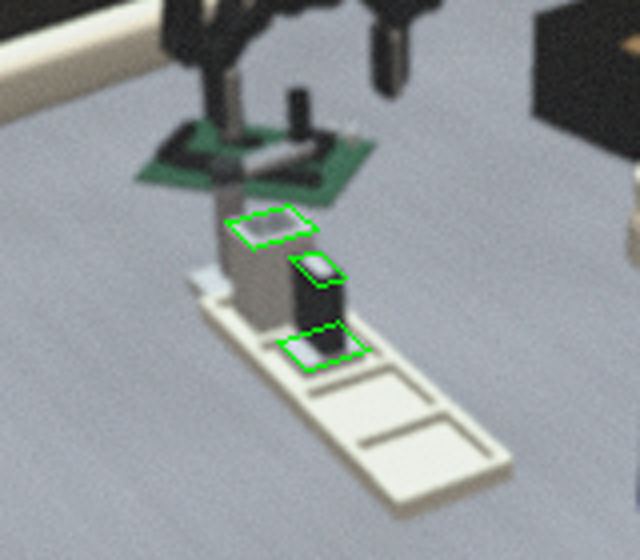

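```bash
python3 -m jog '[{"hand":0,"dx":3,"dy":0,"dz":0.6,"ax":0,"ay":0,"az":0},{"hand":0,"dx":4.4,"dy":0,"dz":0.95,"ax":0,"ay":0,"az":0},{"hand":0,"dx":4.4,"dy":0,"dz":0.95,"ax":0,"ay":0,"az":0},{"hand":0,"dx":4.4,"dy":0,"dz":0.95,"ax":0,"ay":0,"az":0},{"hand":0,"dx":4.4,"dy":0,"dz":0.95,"ax":0,"ay":0,"az":0},{"hand":0,"dx":4.4,"dy":0,"dz":0.95,"ax":0,"ay":0,"az":0},{"hand":0,"dx":4.4,"dy":0,"dz":0.95,"ax":0,"ay":0,"az":0},{"hand":0,"dx":4.4,"dy":0,"dz":0.95,"ax":0,"ay":0,"az":0},{"hand":0,"dx":2,"dy":0,"dz":0.45,"ax":0,"ay":2,"az":0},{"hand":0,"dx":0,"dy":0,"dz":0,"ax":0,"ay":2.1,"az":0},{"hand":0,"dx":0,"dy":0,"dz":0,"ax":0,"ay":0,"az":0},{"hand":0,"dx":0,"dy":0,"dz":0,"ax":0,"ay":0,"az":0}]'
python3 -m jog '[{"hand":0,"dx":0,"dy":0,"dz":0,"ax":0,"ay":0,"az":0},{"hand":0,"dx":0,"dy":0,"dz":0,"ax":0,"ay":0,"az":0}]'
python3 - <<'E'
from h import *
go([*car.w([0.002,.028]),.002],-7.4)
d=bot.get_image("side");o=d["image"].copy()
for hx,z in((.012,.066),(.02,.016)):
  q=proj(d,[[*car.w((sx*hx,.028+sy*min(hx,.017))),z] for sx,sy in((1,1),(1,-1),(-1,-1),(-1,1))])
  cv2.polylines(o,[np.int32(q*16)],True,(0,255,0),1,shift=4)
cv2.imwrite("pics/v0s.png",cv2.resize(o[180:380,330:500],None,fx=3,fy=3,interpolation=2))
E
```

```text
t: 25.1
eef_pos: [0.5222, -0.1503, 0.1203]
tool_rot: [-0.467, 0.532, -0.53, 0.467]
wrist_force: [-0.2, -0.9, 0.0]
grip_width: 1.003
t: 25.3
eef_pos: [0.5227, -0.1503, 0.1212]
tool_rot: [-0.467, 0.531, -0.531, 0.467]
wrist_force: [0.2, -0.0, 0.5]
grip_width: 1.0
t 25.3 pos [ 0.5227 -0.1503  0.1212] phi -7.34 F [ 0.2 -0.   0.5] grip 85.0
delta cm (current axes) [ 0.02 11.92 -0.  ] ay 0.06 tilt [-1.e-01 -1.e+03 -4.e-01] q [-0.37  0.45  1.75 -0.    0.95 -0.24]
```

View pics/v0s.png

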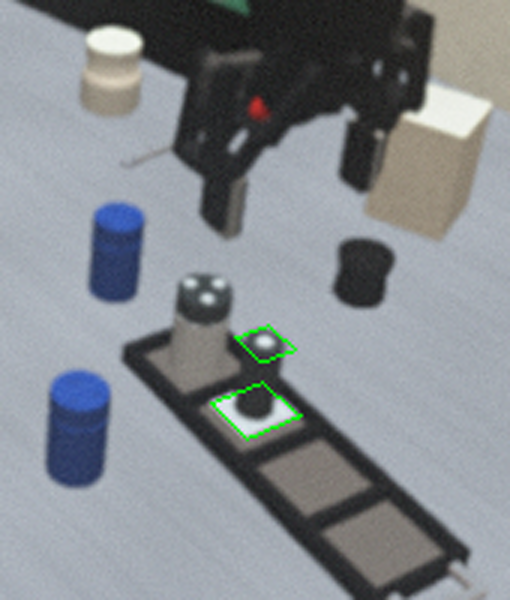

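```bash
python3 -m jog '[{"hand":0,"dx":0,"dy":3,"dz":0,"ax":0,"ay":0,"az":0},{"hand":0,"dx":0,"dy":3,"dz":0,"ax":0,"ay":0,"az":0},{"hand":0,"dx":0,"dy":3,"dz":0,"ax":0,"ay":0,"az":0},{"hand":0,"dx":0,"dy":1.9,"dz":0,"ax":0,"ay":0,"az":0},{"hand":0.2,"dx":0,"dy":0.9,"dz":0,"ax":0,"ay":0,"az":0},{"hand":0.4,"dx":0,"dy":0,"dz":0,"ax":0,"ay":0,"az":0},{"hand":0.55,"dx":0,"dy":0,"dz":0,"ax":0,"ay":0,"az":0},{"hand":0.65,"dx":0,"dy":0,"dz":0,"ax":0,"ay":0,"az":0},{"hand":0.72,"dx":0,"dy":0,"dz":0,"ax":0,"ay":0,"az":0},{"hand":0.8,"dx":0,"dy":0,"dz":0,"ax":0,"ay":0,"az":0},{"hand":0.85,"dx":0,"dy":0,"dz":0,"ax":0,"ay":0,"az":0},{"hand":0.85,"dx":0,"dy":0,"dz":0,"ax":0,"ay":0,"az":0}]' 30
python3 -m jog '[{"hand":0.85,"dx":0,"dy":0,"dz":0,"ax":0,"ay":0,"az":0},{"hand":0.85,"dx":0,"dy":0,"dz":0,"ax":0,"ay":0,"az":0}]' 30
python3 - <<'E'
from h import *
go([*car.w([0.001,.028]),.001],-7.4)
E
```

```text
t: 26.55
eef_pos: [0.5232, -0.1509, 0.0044]
tool_rot: [0.466, -0.531, 0.532, -0.467]
wrist_force: [-2.0, 1.1, 6.8]
grip_width: 0.274
t: 26.75
eef_pos: [0.5232, -0.151, 0.0044]
tool_rot: [0.466, -0.531, 0.532, -0.467]
wrist_force: [-1.9, 0.5, 6.5]
grip_width: 0.273
t 26.75 pos [ 0.5232 -0.151   0.0044] phi -7.41 F [-1.9  0.5  6.5] grip 23.2
delta cm (current axes) [-0.04  0.34 -0.16] ay -0.01 tilt [ 3.0e-01 -1.0e+03  1.1e+00] q [-0.37  0.63  1.8  -0.    0.71 -0.24]
```

```bash
python3 -m jog '[{"hand":0.85,"dx":0,"dy":-2,"dz":0,"ax":0,"ay":0,"az":0},{"hand":0.85,"dx":0,"dy":-4,"dz":0,"ax":0,"ay":0,"az":0},{"hand":0.85,"dx":0,"dy":-4,"dz":0,"ax":0,"ay":0,"az":0},{"hand":0.85,"dx":0,"dy":-2,"dz":0,"ax":0,"ay":0,"az":0},{"hand":0.85,"dx":0,"dy":0,"dz":0,"ax":0,"ay":0,"az":0},{"hand":0.85,"dx":0,"dy":0,"dz":0,"ax":0,"ay":0,"az":0}]' 30
python3 - <<'E'
from h import *
go([*rack.w([0,-.028]),.122],-3.3)
d=bot.get_image("side");cv2.imwrite("pics/v1s.png",cv2.resize(d["image"][130:380,300:500],None,fx=2.4,fy=2.4))
E
```

```text
t: 27.35
eef_pos: [0.5226, -0.1507, 0.1232]
tool_rot: [0.467, -0.531, 0.531, -0.467]
wrist_force: [-0.6, 0.4, -1.5]
grip_width: 0.272
t 27.35 pos [ 0.5226 -0.1507  0.1232] phi -7.41 F [-0.6  0.4 -1.5] grip 23.1
delta cm (current axes) [-29.5    0.11  -9.86] ay -4.11 tilt [ 0.e+00 -1.e+03  2.e-01] q [-0.37  0.44  1.75  0.    0.95 -0.24]
```

View pics/v1s.png

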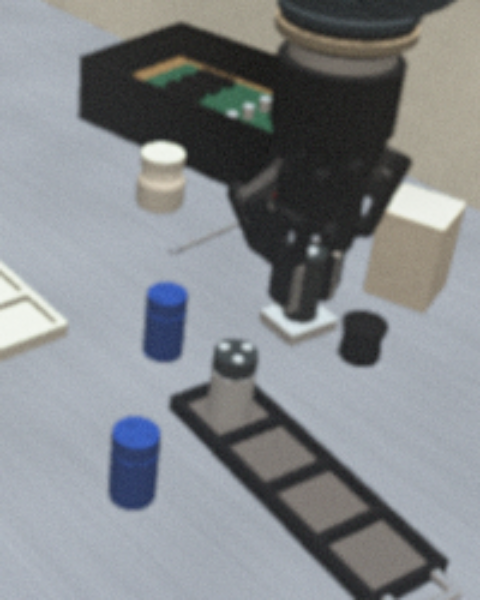

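```bash
python3 -m jog '[{"hand":0.85,"dx":-2.5,"dy":0,"dz":-0.8,"ax":0,"ay":0,"az":0},{"hand":0.85,"dx":-4.2,"dy":0,"dz":-1.4,"ax":0,"ay":0,"az":0},{"hand":0.85,"dx":-4.2,"dy":0,"dz":-1.4,"ax":0,"ay":0,"az":0},{"hand":0.85,"dx":-4.2,"dy":0,"dz":-1.4,"ax":0,"ay":0,"az":0},{"hand":0.85,"dx":-4.2,"dy":0,"dz":-1.4,"ax":0,"ay":0,"az":0},{"hand":0.85,"dx":-4.2,"dy":0,"dz":-1.4,"ax":0,"ay":0,"az":0},{"hand":0.85,"dx":-4.2,"dy":0,"dz":-1.4,"ax":0,"ay":0,"az":0},{"hand":0.85,"dx":-1.8,"dy":0,"dz":-0.65,"ax":0,"ay":-2,"az":0},{"hand":0.85,"dx":0,"dy":0,"dz":0,"ax":0,"ay":-2.1,"az":0},{"hand":0.85,"dx":0,"dy":0,"dz":0,"ax":0,"ay":0,"az":0},{"hand":0.85,"dx":0,"dy":0,"dz":0,"ax":0,"ay":0,"az":0},{"hand":0.85,"dx":0,"dy":0,"dz":0,"ax":0,"ay":0,"az":0}]'
python3 - <<'E'
from h import *
go([*rack.w([0,-.028]),.0045],-3.3)
E
```

```text
t: 28.6
eef_pos: [0.463, 0.1539, 0.1229]
tool_rot: [-0.485, 0.515, -0.514, 0.485]
wrist_force: [-0.1, 0.4, -0.6]
grip_width: 0.276
t 28.6 pos [0.463  0.1539 0.1229] phi -3.4 F [-0.1  0.4 -0.6] grip 23.5
delta cm (current axes) [-6.000e-02  1.184e+01 -1.000e-02] ay -0.1 tilt [ 3.e-01 -1.e+03 -9.e-01] q [ 0.23  0.36  1.89 -0.    0.9   0.29]
```

```bash
python3 -m jog '[{"hand":0.85,"dx":-0.05,"dy":3,"dz":0,"ax":0,"ay":0,"az":0},{"hand":0.85,"dx":0,"dy":3.5,"dz":0,"ax":0,"ay":0,"az":0},{"hand":0.85,"dx":0,"dy":2.5,"dz":0,"ax":0,"ay":0,"az":0},{"hand":0.85,"dx":0,"dy":1.5,"dz":0,"ax":0,"ay":0,"az":0},{"hand":0.85,"dx":0,"dy":0.8,"dz":0,"ax":0,"ay":0,"az":0},{"hand":0.85,"dx":0,"dy":0.4,"dz":0,"ax":0,"ay":0,"az":0},{"hand":0.85,"dx":0,"dy":0,"dz":0,"ax":0,"ay":0,"az":0},{"hand":0.85,"dx":0,"dy":0,"dz":0,"ax":0,"ay":0,"az":0}]'
python3 - <<'E'
from h import *
go([*rack.w([0,-.028]),.0045],-3.3)
d=bot.get_image("side");cv2.imwrite("pics/v2s.png",cv2.resize(d["image"][150:290,200:360],None,fx=4,fy=4,interpolation=2))
E
```

```text
t: 29.4
eef_pos: [0.4637, 0.155, 0.007]
tool_rot: [0.485, -0.514, 0.515, -0.486]
wrist_force: [-0.1, 0.2, -1.1]
grip_width: 0.273
t 29.4 pos [0.4637 0.155  0.007 ] phi -3.33 F [-0.1  0.2 -1.1] grip 23.2
delta cm (current axes) [ 0.05  0.25 -0.07] ay -0.03 tilt [-3.0e-01 -1.0e+03  1.1e+00] q [ 0.23  0.56  1.95 -0.    0.63  0.29]
```

View pics/v2s.png

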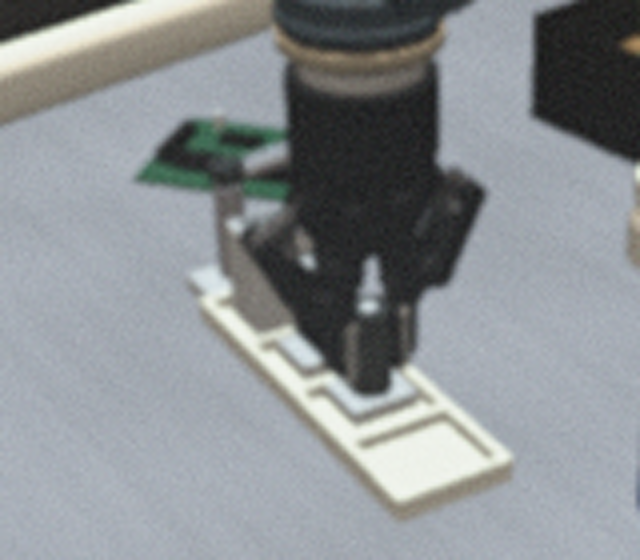

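```bash
python3 -m jog '[{"hand":0.85,"dx":0,"dy":0.2,"dz":0,"ax":0,"ay":0,"az":0},{"hand":0.85,"dx":0,"dy":0,"dz":0,"ax":0,"ay":0,"az":0},{"hand":0.85,"dx":0,"dy":0,"dz":0,"ax":0,"ay":0,"az":0}]'

```

```text
t: 29.75
eef_pos: [0.4632, 0.155, 0.0045]
tool_rot: [0.485, -0.514, 0.514, -0.485]
wrist_force: [-0.8, 0.3, -1.5]
grip_width: 0.27
```

```bash
python3 -m jog '[{"hand":0.85,"dx":0,"dy":0.1,"dz":0,"ax":0,"ay":0,"az":0},{"hand":0.73,"dx":0,"dy":0,"dz":0,"ax":0,"ay":0,"az":0},{"hand":0.65,"dx":0,"dy":0,"dz":0,"ax":0,"ay":0,"az":0},{"hand":0.5,"dx":0,"dy":0,"dz":0,"ax":0,"ay":0,"az":0},{"hand":0.2,"dx":0,"dy":0,"dz":0,"ax":0,"ay":0,"az":0},{"hand":0,"dx":0,"dy":0,"dz":0,"ax":0,"ay":0,"az":0},{"hand":0,"dx":0,"dy":-2,"dz":0,"ax":0,"ay":0,"az":0},{"hand":0,"dx":0,"dy":-4,"dz":0,"ax":0,"ay":0,"az":0},{"hand":0,"dx":0,"dy":-4,"dz":0,"ax":0,"ay":0,"az":0},{"hand":0,"dx":0,"dy":-2,"dz":0,"ax":0,"ay":0,"az":0},{"hand":0,"dx":0,"dy":0,"dz":0,"ax":0,"ay":0,"az":0},{"hand":0,"dx":0,"dy":0,"dz":0,"ax":0,"ay":0,"az":0}]'
python3 - <<'E'
from h import *
go([*car.w([-0.001,.084]),.119],-7.4)
d=bot.get_image("side");cv2.imwrite("pics/v3s.png",cv2.resize(d["image"][150:290,200:360],None,fx=4,fy=4,interpolation=2))
E
```

```text
t: 30.95
eef_pos: [0.463, 0.1549, 0.1231]
tool_rot: [0.485, -0.514, 0.514, -0.485]
wrist_force: [0.1, -0.4, 0.1]
grip_width: 1.0
t 30.95 pos [0.463  0.1549 0.1231] phi -3.31 F [ 0.1 -0.4  0.1] grip 85.0
delta cm (current axes) [24.54  0.41  7.82] ay 4.09 tilt [    0. -1000.     0.] q [ 0.23  0.36  1.89 -0.    0.9   0.29]
```

View pics/v3s.png

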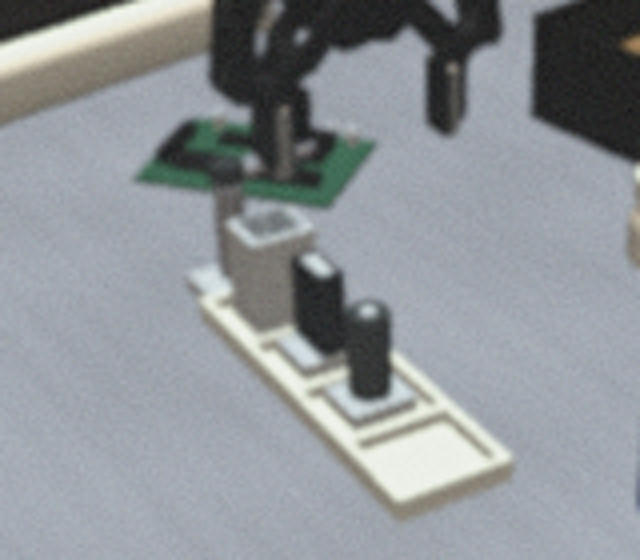

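```bash
python3 -m jog '[{"hand":0,"dx":2.5,"dy":0,"dz":0.8,"ax":0,"ay":0,"az":0},{"hand":0,"dx":4,"dy":0,"dz":1.28,"ax":0,"ay":0,"az":0},{"hand":0,"dx":4,"dy":0,"dz":1.28,"ax":0,"ay":0,"az":0},{"hand":0,"dx":4,"dy":0,"dz":1.28,"ax":0,"ay":0,"az":0},{"hand":0,"dx":4,"dy":0,"dz":1.28,"ax":0,"ay":0,"az":0},{"hand":0,"dx":4,"dy":0,"dz":1.28,"ax":0,"ay":0,"az":0},{"hand":0,"dx":2,"dy":0,"dz":0.6,"ax":0,"ay":2,"az":0},{"hand":0,"dx":0,"dy":0,"dz":0,"ax":0,"ay":2.1,"az":0},{"hand":0,"dx":0,"dy":0,"dz":0,"ax":0,"ay":0,"az":0},{"hand":0,"dx":0,"dy":0,"dz":0,"ax":0,"ay":0,"az":0},{"hand":0,"dx":0,"dy":0,"dz":0,"ax":0,"ay":0,"az":0}]'
python3 - <<'E'
from h import *
go([*car.w([-0.001,.084]),.001],-7.4)
d=bot.get_image("side");o=d["image"].copy()
q=proj(d,[[*(car.w([-.001,.084])+.017*np.array([np.cos(a),np.sin(a)])),.066] for a in np.linspace(0,6.28,30)])
cv2.polylines(o,[np.int32(q*16)],True,(0,255,0),1,shift=4)
cv2.imwrite("pics/p0s.png",cv2.resize(o[180:380,330:500],None,fx=3,fy=3,interpolation=2))
E
```

```text
t: 32.1
eef_pos: [0.5266, -0.0936, 0.1229]
tool_rot: [-0.467, 0.531, -0.531, 0.467]
wrist_force: [-0.2, 0.6, 0.2]
grip_width: 1.001
t 32.1 pos [ 0.5266 -0.0936  0.1229] phi -7.32 F [-0.2  0.6  0.2] grip 85.1
delta cm (current axes) [ 0.1  12.19  0.05] ay 0.08 tilt [-2.e-01 -1.e+03 -1.e+00] q [-0.26  0.43  1.77  0.    0.94 -0.14]
```

View pics/p0s.png

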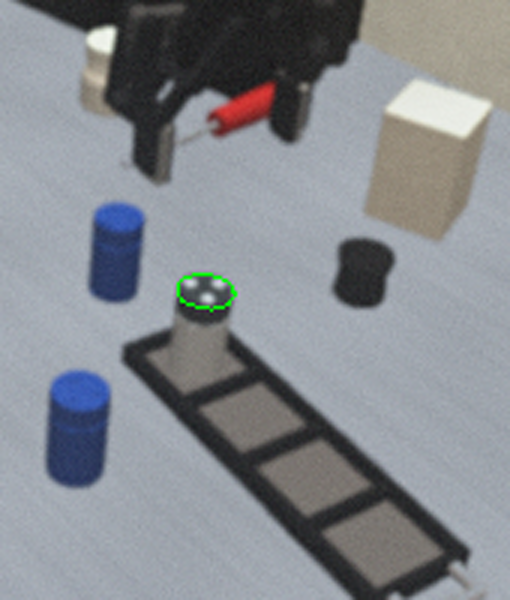

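```bash
python3 -m jog '[{"hand":0,"dx":0.05,"dy":3,"dz":0.05,"ax":0,"ay":0,"az":0},{"hand":0,"dx":0,"dy":3,"dz":0,"ax":0,"ay":0,"az":0},{"hand":0,"dx":0,"dy":3,"dz":0,"ax":0,"ay":0,"az":0},{"hand":0,"dx":0,"dy":2,"dz":0,"ax":0,"ay":0,"az":0},{"hand":0.2,"dx":0,"dy":1,"dz":0,"ax":0,"ay":0,"az":0},{"hand":0.4,"dx":0,"dy":0,"dz":0,"ax":0,"ay":0,"az":0},{"hand":0.5,"dx":0,"dy":0,"dz":0,"ax":0,"ay":0,"az":0},{"hand":0.6,"dx":0,"dy":0,"dz":0,"ax":0,"ay":0,"az":0},{"hand":0.7,"dx":0,"dy":0,"dz":0,"ax":0,"ay":0,"az":0},{"hand":0.75,"dx":0,"dy":0,"dz":0,"ax":0,"ay":0,"az":0},{"hand":0.75,"dx":0,"dy":0,"dz":0,"ax":0,"ay":0,"az":0},{"hand":0.75,"dx":0,"dy":0,"dz":0,"ax":0,"ay":0,"az":0}]' 30
python3 -m jog '[{"hand":0.75,"dx":0,"dy":0,"dz":0,"ax":0,"ay":0,"az":0},{"hand":0.75,"dx":0,"dy":-2,"dz":0,"ax":0,"ay":0,"az":0},{"hand":0.75,"dx":0,"dy":-4,"dz":0,"ax":0,"ay":0,"az":0},{"hand":0.75,"dx":0,"dy":-4,"dz":0,"ax":0,"ay":0,"az":0},{"hand":0.75,"dx":0,"dy":-2,"dz":0,"ax":0,"ay":0,"az":0},{"hand":0.75,"dx":0,"dy":0,"dz":0,"ax":0,"ay":0,"az":0},{"hand":0.75,"dx":0,"dy":0,"dz":0,"ax":0,"ay":0,"az":0}]' 30
python3 - <<'E'
from h import *
go([*rack.w([0,-.084]),.123],-3.3)
d=bot.get_image("side");cv2.imwrite("pics/p1s.png",cv2.resize(d["image"][130:380,300:500],None,fx=2.4,fy=2.4))
E
```

```text
t: 33.35
eef_pos: [0.528, -0.0948, 0.0046]
tool_rot: [0.466, -0.531, 0.532, -0.467]
wrist_force: [-1.6, 1.0, 7.5]
grip_width: 0.391
t: 34.05
eef_pos: [0.5271, -0.0947, 0.1232]
tool_rot: [0.467, -0.531, 0.531, -0.467]
wrist_force: [0.2, 0.2, -1.2]
grip_width: 0.386
t 34.05 pos [ 0.5271 -0.0947  0.1232] phi -7.41 F [ 0.2  0.2 -1.2] grip 32.8
delta cm (current axes) [-18.3    0.02  -9.18] ay -4.11 tilt [ 1.e-01 -1.e+03  3.e-01] q [-0.26  0.43  1.77 -0.    0.94 -0.14]
```

View pics/p1s.png

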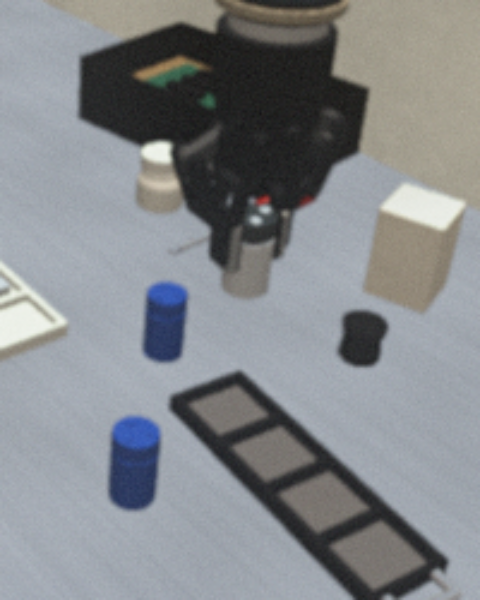

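```bash
python3 -m jog '[{"hand":0.75,"dx":-2,"dy":0,"dz":-1,"ax":0,"ay":0,"az":0},{"hand":0.75,"dx":-3.7,"dy":0,"dz":-1.85,"ax":0,"ay":0,"az":0},{"hand":0.75,"dx":-3.7,"dy":0,"dz":-1.85,"ax":0,"ay":0,"az":0},{"hand":0.75,"dx":-3.7,"dy":0,"dz":-1.85,"ax":0,"ay":0,"az":0},{"hand":0.75,"dx":-3.7,"dy":0,"dz":-1.85,"ax":0,"ay":0,"az":0},{"hand":0.75,"dx":-1.5,"dy":0,"dz":-0.8,"ax":0,"ay":-2,"az":0},{"hand":0.75,"dx":0,"dy":0,"dz":0,"ax":0,"ay":-2.1,"az":0},{"hand":0.75,"dx":0,"dy":0,"dz":0,"ax":0,"ay":0,"az":0},{"hand":0.75,"dx":0,"dy":0,"dz":0,"ax":0,"ay":0,"az":0},{"hand":0.75,"dx":0,"dy":0,"dz":0,"ax":0,"ay":0,"az":0}]'
python3 - <<'E'
from h import *
go([*rack.w([0,-.084]),.0045],-3.3)
E
```

```text
t: 35.1
eef_pos: [0.4596, 0.0982, 0.1229]
tool_rot: [-0.485, 0.515, -0.514, 0.485]
wrist_force: [-0.3, -0.4, -2.1]
grip_width: 0.392
t 35.1 pos [0.4596 0.0982 0.1229] phi -3.4 F [-0.3 -0.4 -2.1] grip 33.3
delta cm (current axes) [-0.04 11.84  0.02] ay -0.1 tilt [ 2.e-01 -1.e+03 -9.e-01] q [ 0.11  0.33  1.93 -0.    0.88  0.17]
```

```bash
python3 -m jog '[{"hand":0.75,"dx":-0.05,"dy":3,"dz":0,"ax":0,"ay":0,"az":0},{"hand":0.75,"dx":0,"dy":3.5,"dz":0,"ax":0,"ay":0,"az":0},{"hand":0.75,"dx":0,"dy":2.5,"dz":0,"ax":0,"ay":0,"az":0},{"hand":0.75,"dx":0,"dy":1.5,"dz":0,"ax":0,"ay":0,"az":0},{"hand":0.75,"dx":0,"dy":0.8,"dz":0,"ax":0,"ay":0,"az":0},{"hand":0.75,"dx":0,"dy":0.4,"dz":0,"ax":0,"ay":0,"az":0},{"hand":0.75,"dx":0,"dy":0.15,"dz":0,"ax":0,"ay":0,"az":0},{"hand":0.75,"dx":0,"dy":0,"dz":0,"ax":0,"ay":0,"az":0},{"hand":0.75,"dx":0,"dy":0,"dz":0,"ax":0,"ay":0,"az":0}]'
python3 - <<'E'
from h import *
go([*rack.w([0,-.084]),.0045],-3.3)
d=bot.get_image("side");cv2.imwrite("pics/p2s.png",cv2.resize(d["image"][150:290,200:360],None,fx=4,fy=4,interpolation=2))
E
```

```text
t: 36.0
eef_pos: [0.4602, 0.0992, 0.0055]
tool_rot: [0.485, -0.514, 0.514, -0.486]
wrist_force: [-0.4, 0.6, -1.1]
grip_width: 0.39
t 36.0 pos [0.4602 0.0992 0.0055] phi -3.32 F [-0.4  0.6 -1.1] grip 33.2
delta cm (current axes) [ 0.06  0.1  -0.05] ay -0.02 tilt [-2.0e-01 -1.0e+03  1.1e+00] q [ 0.11  0.54  1.99 -0.    0.61  0.17]
```

View pics/p2s.png

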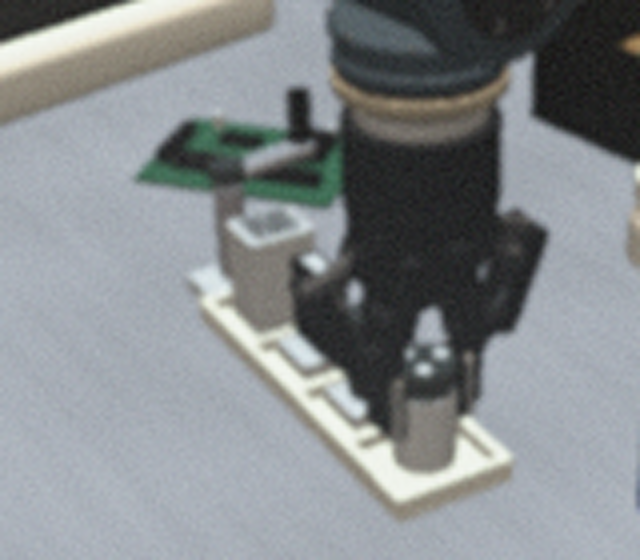

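```bash
python3 -m jog '[{"hand":0.75,"dx":0,"dy":0.15,"dz":0,"ax":0,"ay":0,"az":0},{"hand":0.6,"dx":0,"dy":0,"dz":0,"ax":0,"ay":0,"az":0},{"hand":0.55,"dx":0,"dy":0,"dz":0,"ax":0,"ay":0,"az":0},{"hand":0.4,"dx":0,"dy":0,"dz":0,"ax":0,"ay":0,"az":0},{"hand":0.2,"dx":0,"dy":0,"dz":0,"ax":0,"ay":0,"az":0},{"hand":0,"dx":0,"dy":0,"dz":0,"ax":0,"ay":0,"az":0},{"hand":0,"dx":0,"dy":-2,"dz":0,"ax":0,"ay":0,"az":0},{"hand":0,"dx":0,"dy":-4,"dz":0,"ax":0,"ay":0,"az":0},{"hand":0,"dx":0,"dy":-4,"dz":0,"ax":0,"ay":0,"az":0},{"hand":0,"dx":0,"dy":-4,"dz":0,"ax":0,"ay":0,"az":0},{"hand":0,"dx":0,"dy":0,"dz":0,"ax":0,"ay":0,"az":0},{"hand":0,"dx":0,"dy":0,"dz":0,"ax":0,"ay":0,"az":0}]'
python3 - <<'E'
from h import *
th=1.66
go([*rack.w([.054*np.sin(th),.138-.054*np.cos(th)]),.15],np.degrees(th)-3.3)
d=bot.get_image("side");cv2.imwrite("pics/p3s.png",cv2.resize(d["image"][150:290,200:360],None,fx=4,fy=4,interpolation=2))
d=bot.get_image("top");cv2.imwrite("pics/p3.png",cv2.resize(d["image"][180:310,80:300],None,fx=3.5,fy=3.5))
p=ray(d,[[80+95/3.5,130+283/3.5]],.114)[0]; r=rack.l(p); print("knob est from m1 (95,283)",r,np.arctan2(r[0],.138-r[1]))
E
```

```text
t: 37.25
eef_pos: [0.4599, 0.0992, 0.1437]
tool_rot: [0.485, -0.514, 0.515, -0.486]
wrist_force: [0.2, 0.4, -1.3]
grip_width: 0.994
t 37.25 pos [0.4599 0.0992 0.1437] phi -3.31 F [ 0.2  0.4 -1.3] grip 84.5
delta cm (current axes) [-22.63  -0.62   5.35] ay -95.12 tilt [-2.0e-01 -1.0e+03  1.4e+00] q [0.11 0.29 1.92 0.   0.93 0.17]
knob est from m1 (95,283) [0.05248096 0.14318256] 1.6692283812595858
```

View pics/p3s.png

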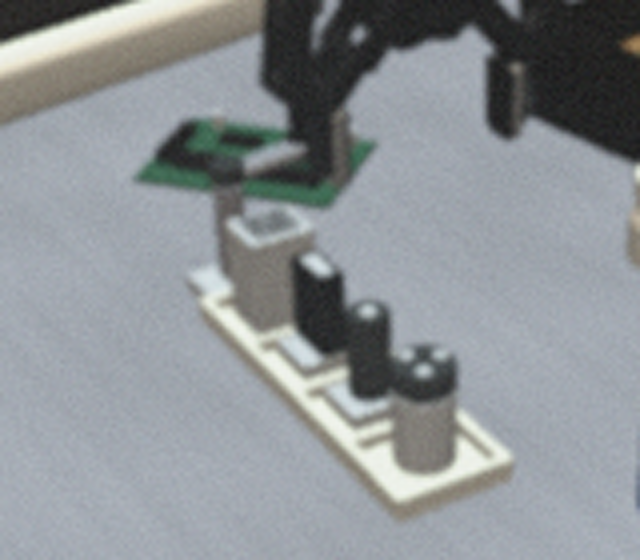

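View pics/p3.png

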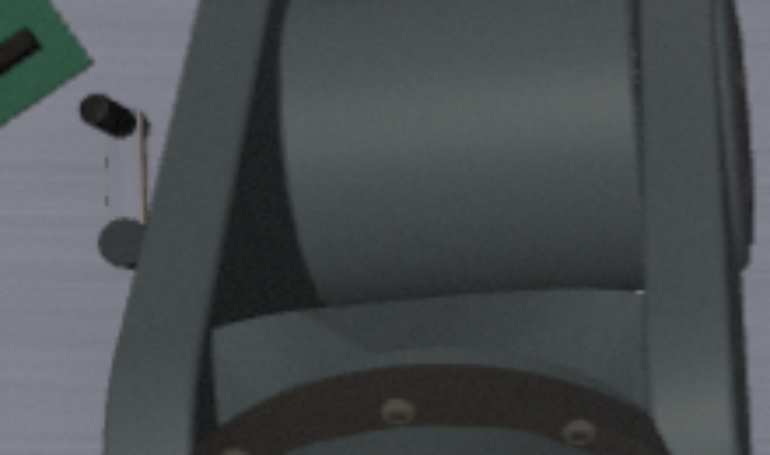

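```bash
python3 -m jog '[{"hand":0,"dx":-3,"dy":0,"dz":0.7,"ax":0,"ay":0,"az":0},{"hand":0,"dx":-4.5,"dy":0,"dz":1.05,"ax":0,"ay":0,"az":0},{"hand":0,"dx":-4.5,"dy":0,"dz":1.05,"ax":0,"ay":0,"az":0},{"hand":0,"dx":-4.5,"dy":0,"dz":1.05,"ax":0,"ay":0,"az":0},{"hand":0,"dx":-4.5,"dy":0,"dz":1.05,"ax":0,"ay":0,"az":0},{"hand":0,"dx":-1.6,"dy":0,"dz":0.45,"ax":0,"ay":0,"az":0},{"hand":0,"dx":0,"dy":0,"dz":0,"ax":0,"ay":-8.5,"az":0},{"hand":0,"dx":0,"dy":0,"dz":0,"ax":0,"ay":-8.5,"az":0},{"hand":0,"dx":0,"dy":0,"dz":0,"ax":0,"ay":-8.5,"az":0},{"hand":0,"dx":0,"dy":0,"dz":0,"ax":0,"ay":-8.5,"az":0},{"hand":0,"dx":0,"dy":0,"dz":0,"ax":0,"ay":-8.5,"az":0},{"hand":0,"dx":0,"dy":0,"dz":0,"ax":0,"ay":-8.5,"az":0}]' 20
python3 -m jog '[{"hand":0.4,"dx":0,"dy":0,"dz":0,"ax":0,"ay":-8.5,"az":0},{"hand":0.4,"dx":0,"dy":0,"dz":0,"ax":0,"ay":-8.5,"az":0},{"hand":0.4,"dx":0,"dy":0,"dz":0,"ax":0,"ay":-8.5,"az":0},{"hand":0.4,"dx":0,"dy":0,"dz":0,"ax":0,"ay":-8.5,"az":0},{"hand":0.4,"dx":0,"dy":0,"dz":0,"ax":0,"ay":-8.5,"az":0},{"hand":0.4,"dx":0,"dy":0,"dz":0,"ax":0,"ay":-1.7,"az":0},{"hand":0.4,"dx":0,"dy":0,"dz":0,"ax":0,"ay":0,"az":0},{"hand":0.4,"dx":0,"dy":0,"dz":0,"ax":0,"ay":0,"az":0}]'
python3 - <<'E'
from h import *
th=1.67
go([*rack.w([.054*np.sin(th),.138-.054*np.cos(th)]),.067],np.degrees(th)-3.3)
E
```

```text
t: 38.55
eef_pos: [0.5255, 0.3213, 0.1413]
tool_rot: [0.661, -0.254, 0.252, -0.659]
wrist_force: [0.2, 0.7, 0.6]
grip_width: 0.999
t: 39.35
eef_pos: [0.526, 0.3215, 0.1427]
tool_rot: [0.707, 0.01, -0.011, -0.707]
wrist_force: [0.4, -0.2, -0.0]
grip_width: 0.603
t 39.35 pos [0.526  0.3215 0.1427] phi 91.7 F [ 0.4 -0.2 -0. ] grip 51.2
delta cm (current axes) [0.05 7.57 0.1 ] ay -0.68 tilt [-1.e+00 -1.e+03 -5.e-01] q [ 0.47  0.54  1.53 -0.    1.07 -1.13]
```

```bash
python3 -m jog '[{"hand":0.4,"dx":0,"dy":2,"dz":0.1,"ax":0,"ay":-0.7,"az":0},{"hand":0.4,"dx":0,"dy":2.5,"dz":0,"ax":0,"ay":0,"az":0},{"hand":0.4,"dx":0,"dy":2,"dz":0,"ax":0,"ay":0,"az":0},{"hand":0.4,"dx":0,"dy":1,"dz":0,"ax":0,"ay":0,"az":0},{"hand":0.4,"dx":0,"dy":0,"dz":0,"ax":0,"ay":0,"az":0},{"hand":0.7,"dx":0,"dy":0,"dz":0,"ax":0,"ay":0,"az":0},{"hand":0.8,"dx":0,"dy":0,"dz":0,"ax":0,"ay":0,"az":0},{"hand":1,"dx":0,"dy":0,"dz":0,"ax":0,"ay":0,"az":0},{"hand":1,"dx":0,"dy":0,"dz":0,"ax":0,"ay":0,"az":0},{"hand":1,"dx":0,"dy":0,"dz":0,"ax":0,"ay":0,"az":0}]' 20
python3 - <<'E'
from h import *
th=1.67
go([*rack.w([.054*np.sin(th),.138-.054*np.cos(th)]),.067],np.degrees(th)-3.3)
print(rack.l(bot.get_state()["eef_pos"]))
E
```

```text
t: 40.35
eef_pos: [0.5268, 0.323, 0.0694]
tool_rot: [-0.707, -0.017, 0.015, 0.707]
wrist_force: [0.2, 0.6, 6.6]
grip_width: 0.154
t 40.35 pos [0.5268 0.323  0.0694] phi 92.58 F [0.2 0.6 6.6] grip 13.1
delta cm (current axes) [-0.05  0.24 -0.05] ay 0.2 tilt [ 1.8e+00 -1.0e+03  8.0e-01] q [ 0.47  0.63  1.58  0.    0.93 -1.14]
[0.05414547 0.1438554 ]
```

```bash
python3 -m jog '[{"hand":1,"dx":0,"dy":-0.15,"dz":0,"ax":0,"ay":4,"az":0},{"hand":1,"dx":0,"dy":0,"dz":-0.75,"ax":0,"ay":8,"az":0},{"hand":1,"dx":0,"dy":0,"dz":-0.75,"ax":0,"ay":8,"az":0},{"hand":1,"dx":0,"dy":0,"dz":-0.75,"ax":0,"ay":8,"az":0},{"hand":1,"dx":0,"dy":0,"dz":-0.75,"ax":0,"ay":8,"az":0},{"hand":1,"dx":0,"dy":0,"dz":-0.75,"ax":0,"ay":8,"az":0},{"hand":1,"dx":0,"dy":0,"dz":-0.75,"ax":0,"ay":4,"az":0},{"hand":1,"dx":0,"dy":0,"dz":0,"ax":0,"ay":0,"az":0},{"hand":1,"dx":0,"dy":0,"dz":0,"ax":0,"ay":0,"az":0}]'
python3 - <<'E'
from h import *
go([*rack.w([0,.084]),.067],-3.3)
r=rack.l(bot.get_state()["eef_pos"]); print(r,np.arctan2(r[0],.138-r[1]),np.hypot(r[0],.138-r[1]))
E
```

```text
t: 41.25
eef_pos: [0.5114, 0.2809, 0.0698]
tool_rot: [0.652, -0.272, 0.274, -0.652]
wrist_force: [8.3, -5.9, -5.1]
grip_width: 0.156
t 41.25 pos [0.5114 0.2809 0.0698] phi 44.55 F [ 8.3 -5.9 -5.1] grip 13.2
delta cm (current axes) [-1.92  0.28 -4.01] ay 47.85 tilt [ 2.2e+00 -1.0e+03  9.0e-01] q [ 0.42  0.58  1.67 -0.    0.88 -0.35]
[0.04114176 0.10089916] 0.836998396013308 0.05539961044899667
```

```bash
python3 -m jog '[{"hand":1,"dx":-0.1,"dy":0,"dz":0,"ax":0,"ay":4,"az":0},{"hand":1,"dx":0,"dy":0,"dz":-0.75,"ax":0,"ay":8,"az":0},{"hand":1,"dx":0,"dy":0,"dz":-0.75,"ax":0,"ay":8,"az":0},{"hand":1,"dx":0,"dy":0,"dz":-0.75,"ax":0,"ay":8,"az":0},{"hand":1,"dx":0,"dy":0,"dz":-0.75,"ax":0,"ay":8,"az":0},{"hand":1,"dx":0,"dy":0,"dz":-0.75,"ax":0,"ay":8,"az":0},{"hand":1,"dx":0,"dy":0,"dz":-0.75,"ax":0,"ay":4,"az":0},{"hand":1,"dx":0,"dy":0,"dz":0,"ax":0,"ay":0,"az":0},{"hand":1,"dx":0,"dy":0,"dz":0,"ax":0,"ay":0,"az":0}]'
python3 - <<'E'
from h import *
go([*rack.w([0,.084]),.067],-3.3)
r=rack.l(bot.get_state()["eef_pos"]); print(r,np.arctan2(r[0],.138-r[1]),np.hypot(r[0],.138-r[1]))
E
```

```text
t: 42.15
eef_pos: [0.468, 0.2652, 0.0698]
tool_rot: [0.486, -0.514, 0.515, -0.484]
wrist_force: [-0.7, -14.7, 4.1]
grip_width: 0.155
t 42.15 pos [0.468  0.2652 0.0698] phi -3.4 F [ -0.7 -14.7   4.1] grip 13.2
delta cm (current axes) [-0.12  0.28  0.13] ay -0.1 tilt [    3.6 -1000.     -1.5] q [ 0.43  0.52  1.79 -0.    0.83  0.49]
[-0.00125045  0.08276639] -0.022635495541602678 0.055247762909972326
```

```bash
python3 -m jog '[{"hand":1,"dx":-0.15,"dy":0,"dz":-0.2,"ax":0,"ay":0,"az":0},{"hand":1,"dx":0,"dy":0,"dz":0,"ax":0,"ay":0,"az":0}]'
python3 -m jog '[{"hand":0.9,"dx":0,"dy":0,"dz":0,"ax":0,"ay":0,"az":0},{"hand":0.7,"dx":0,"dy":0,"dz":0,"ax":0,"ay":0,"az":0},{"hand":0.5,"dx":0,"dy":0,"dz":0,"ax":0,"ay":0,"az":0},{"hand":0.5,"dx":0,"dy":0,"dz":0,"ax":0,"ay":0,"az":0},{"hand":0.5,"dx":0,"dy":-3,"dz":0,"ax":0,"ay":0,"az":0},{"hand":0.5,"dx":0,"dy":-4,"dz":0,"ax":0,"ay":0,"az":0},{"hand":0.5,"dx":0,"dy":-4,"dz":0,"ax":0,"ay":0,"az":0},{"hand":0.5,"dx":0,"dy":-3,"dz":0,"ax":0,"ay":0,"az":0}]'
python3 -m jog '[{"hand":0.5,"dx":-2,"dy":0,"dz":-4.5,"ax":0,"ay":0,"az":0},{"hand":0.5,"dx":-2,"dy":0,"dz":-4.5,"ax":0,"ay":0,"az":0},{"hand":0.5,"dx":-4,"dy":0,"dz":-2,"ax":0,"ay":0,"az":0},{"hand":0.5,"dx":-4,"dy":0,"dz":-1,"ax":0,"ay":0,"az":0},{"hand":0.5,"dx":-4,"dy":0,"dz":-1,"ax":0,"ay":0,"az":0},{"hand":0.5,"dx":-4,"dy":0,"dz":0,"ax":0,"ay":0,"az":0},{"hand":0.5,"dx":0,"dy":0,"dz":0,"ax":0,"ay":0,"az":0},{"hand":0.5,"dx":0,"dy":0,"dz":0,"ax":0,"ay":0,"az":0},{"hand":0.5,"dx":0,"dy":0,"dz":0,"ax":0,"ay":0,"az":0}]'
python3 - <<'E'
from h import *
d=bot.get_image("side");o=d["image"].copy()
P=[[.02,.017,.084,.066],[.008,.017,.028,.066],[.012,.012,-.028,.066],[.017,.017,-.084,.066]]
def draw(d,o):
  for hx,hy,y,z in P:
    q=proj(d,[[*rack.w((sx*hx,y+sy*hy)),z] for sx,sy in((1,1),(1,-1),(-1,-1),(-1,1))])
    cv2.polylines(o,[np.int32(q*16)],True,(0,255,0),1,shift=4)
  for q in proj(d,[[*rack.w([0,.084]),.114]]): cv2.circle(o,tuple(int(round(v)) for v in q),1,(0,0,255),-1)
draw(d,o);cv2.imwrite("pics/f1s.png",cv2.resize(o[150:290,200:360],None,fx=4,fy=4,interpolation=2))
d=bot.get_image("top");o=d["image"].copy();b=cv2.resize(o[200:300,90:300],None,fx=3.5,fy=3.5);draw(d,o);cv2.imwrite("pics/f1.png",np.vstack([cv2.resize(o[200:300,90:300],None,fx=3.5,fy=3.5),b])[:600])
E
```

```text
t: 42.35
eef_pos: [0.4679, 0.2664, 0.0699]
tool_rot: [0.485, -0.513, 0.516, -0.485]
wrist_force: [9.9, -20.7, -1.0]
grip_width: 0.15
t: 43.15
eef_pos: [0.4668, 0.2693, 0.2124]
tool_rot: [0.484, -0.514, 0.515, -0.486]
wrist_force: [0.4, 0.2, 0.7]
grip_width: 0.503
t: 44.05
eef_pos: [0.3486, 0.4756, 0.2098]
tool_rot: [0.485, -0.515, 0.515, -0.485]
wrist_force: [0.4, 0.0, 1.4]
grip_width: 0.497
```

View pics/f1s.png

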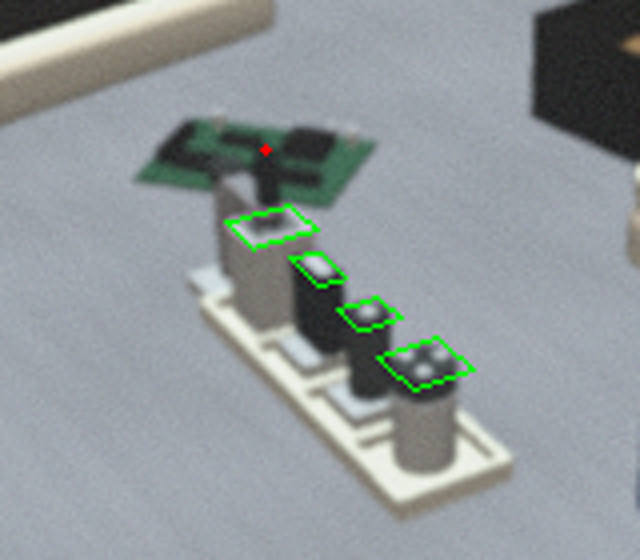

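View pics/f1.png

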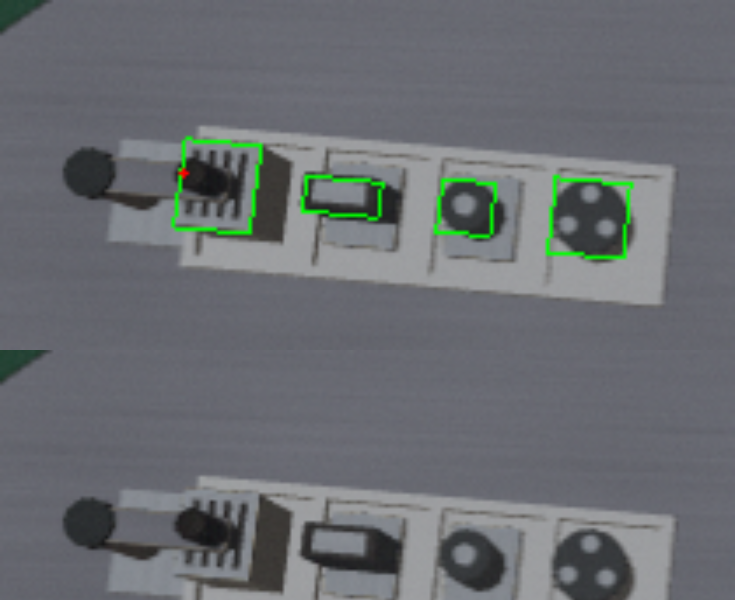

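```bash
python3 - <<'E'
from h import *
d=bot.get_image("top")
p=ray(d,[[90+188/3.5,200+172/3.5]],.114)[0]; r=rack.l(p); print("knob",r,np.arctan2(r[0],.138-r[1]), bot.get_state()["t"])
bot.sign_off()
E
```

```text
knob [-0.00030174  0.08176724] -0.005365837374945019 44.2
the job is handed in; nothing more can be done
```

All four modules are in the rack in carrier order, counting from the hold-down arm: supply, relay, valve, pump. The arm was swung open first and is swung back over the supply. I handed the job in at t = 44.2 s.

**Last checks:** Both cameras show every module upright and within a few mm of its nest centre. The arm measures about -0.01 rad from shut, and the gripper is clear of everything.

**What went wrong or disagreed:**
- **First knob grasp:** it closed on nothing. By the pictures and contact, the fingertips sit about 22–28 mm short of the reported TCP when shut, so I lowered every later grasp to match.
- **Forces:** the wrist reading peaked at about 21–23 N, once setting the relay down and once pressing the arm shut. That is well under the 120 N limit.
- **Position cross-check:** the measured knob and post positions were about 2–5 mm off their predicted y. I put this down to picture blur and calibration, and did not correct for it.

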